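# Change the batch in the UV curing drawer

## Robot

A 6-joint arm with a two-finger parallel gripper is mounted at the origin on a cart in front of the work surface, level with it; the furniture and walls round the work are solid. World frame = base frame: x ahead of the robot, y to its left, z up, the work surface at z = 0. Lengths are in m, angles in rad, forces in N, time in s.
With the tool pointing down it reaches from about 0.3 to 0.875 m from the base axis. Payload 6.4 kg.
Tool frame: the origin (TCP) lies midway between the tips of the shut fingers; the grasp point (between the pads) lies 19 mm behind it (grasp_offset is the distance from the TCP to the grasp point, in m); z points along the fingers, y is the line along which they close (so a half turn about z gives the same grasp; the last joint's range is limited). The gripper opens to 85 mm and grips with 20 to 120 N. Pads are 22 mm wide; open, the fingers measure 114 mm over their backs; the gripper's body (76 mm by 85 mm) begins 54 mm behind the grasp point. The pads swing forward as they close: fully open they stand 13 mm farther back than shut.
Start: joints at [-1.44, 0.181, 1.607, -0, 1.354, -0.206], TCP at [0.19, -0.543, 0.199] pointing down, gripper open.
Joint ranges: [-2.99, 2.99], [-0.89, 2.07], [0.3, 2.58], [-1.14, 4.28], [0, 2.63], [-3.12, 3.12]. Speed limits (rad/s): [2.57, 2.57, 3.01, 3.14, 3.14, 3.14].

## Interface

Orientations are given as a unit quaternion [w, x, y, z].
In Python, from bench import * gives the robot as it stands. The module is installed in compiled form; this text tells all that it offers.
- The arm moves only by the tool servo_tool, never from a script. Its argument "commands" is text: rows parted by semicolons, each of 7 numbers parted by spaces: the turn, a rotation vector about the tool's x, y, z in rad, then the shift along the tool's x, y, z in mm, then the opening, from 0 (shut) to 1 (fully open). In form: wx wy wz dx dy dz claw; .... A call has 1 to 5 rows; each row shifts and turns the commanded pose from where the row before left it, along the tool's axes as they then stand; what a row does not reach is not made up. A row lasts 1/8 s, in which the tool goes at most 62.5 mm and 10.7 degrees, less where a joint would pass 70% of its speed; a pose out of reach is approached as far as the arm can. A call with a gripper value outside its range is refused whole. The fingers move at their own pace and stop on an object; the grip force is fixed at half the most. Time passes only in rows, so rows that do not move let the fingers close. It gives the time, the measured TCP pose, the force, the opening and the grip force at its end, in the units of the state.
- get_obs(): the state, without advancing time (a new reading comes with each control period).
- camera(name): name is "scene" or "top" or "wrist"; returns the picture (480x640x3 uint8, blue, green, red); there is no depth.
- calibration(name): a dict with "fx", "fy", "cx", "cy" (pixels), "R" (3x3) and "t" (3): a world point X has camera coordinates R X + t. Camera axes: x right, y down, z forward; pixel columns grow to the right and rows downward; lengths in m; the calibration is good to about 2 mm. A picture is of the moment at which its call begins: read the wrist's pose just before it. calibration takes no time and is no camera call; for the wrist camera it gives the pose at the moment of the call.
- hand_in(): hands the job in; it is judged then, once.
The state is a dict: "time_s": time; "q": joint angles; "dq": joint speeds; "joint_efforts": joint torques, N m; "eef_pos": TCP position; "eef_rot": TCP orientation; "wrist_force": force on the tool from outside, world axes, zero at the start; "torque": the same for the moment, N m; "opening": opening from 0.0 (shut) to 1.0 (fully open); "grasp_force": force on a finger pad.
Only numpy, scipy, OpenCV 4.12 (cv2) and the standard library are available. Lean on these libraries where they do the work, as an engineer would, in place of code of your own. Each camera call takes 0.05 s, during which the arm holds its last target. There are 200 camera calls.

## Task

Change the batch in the white UV curing box: slide the lamp fader fully down to off, pull the drawer right out, move every cured meter from the drawer into the black parts tray, and lay every meter that is waiting on the bench flat on the drawer floor, not on top of one another. Then push the drawer fully shut and only after that slide the fader up to the yellow mark; the lamp must stay off whenever the drawer is open.

Things in the scene. Friction and masses are not known exactly. Their poses are not given: they have to be found in the camera images.
- uv_box: white bench-top UV curing box, fixed, 170 mm deep (x), 256 mm wide (y), flat roof at z = 86 mm; origin under its centre on the bench, x points from its drawer front to its back, y along its width to the left as seen by the robot. The drawer fills the lower part, the fader stands on the roof
- uv_drawer (a joint): how far the drawer is pulled out: 0 shut (front against the box), 0.11 m fully out, along -x of the box; it slides with about 2 N of friction and stays where it is left. Counts as open from 0.1 m and as shut below 6 mm
- drawer_handle (a point): middle of the drawer's bow handle: a level round steel bar 10 mm thick and 110 mm long along y of the box, 46 mm (bar axis) in front of the drawer front and 56 mm above the bench, 30 mm below the roof; axes as uv_box; moves with the drawer
- drawer_floor (a point): point on the drawer's flat aluminium floor, 16 mm above the bench, mid-width; axes as uv_box; moves with the drawer. The floor reaches 53 mm to -x (drawer front, 48 mm high above it), 100 mm to +x and 113 mm to each side (walls 24 mm high). With the drawer fully out, the floor up to 55 mm behind (+x of) this point is clear of the box; farther back is under the roof
- fader (a joint): position of the lamp fader along its track: 0 fully down (lamp off, end stop), grows along +y of uv_box to 0.08 m; the yellow mark is at 0.060 (within 6 mm is on the mark, below 6 mm is off). Slides with about 1.5 N of friction and stays where it is left
- fader_cap (a point): middle of the black fader cap on the roof, 16 mm above the roof; the cap is 24 mm along x of uv_box, 16 mm along y (its direction of travel) and reaches from 7 to 25 mm above the roof, with a white line across its top; axes as uv_box
- yellow_mark (a point): point on the fader track, on the roof, over which the cap's middle stands when the fader is at the yellow mark; axes as uv_box
- parts_tray: black open parts tray, fixed, 175 mm (its x) by 125 mm (its y), 20 mm high, walls 4 mm thick; origin under its centre on the bench
- parts_tray_in (a point): centre of the parts tray's inner floor, axes as parts_tray
- microscope: black and grey stereo microscope on a boom, fixed bystander and obstacle right of the parts tray: from its origin its head and eyepieces reach 130 mm towards the robot (-x), 80 mm to the left (+y), 95 mm to the right and 220 mm up (350 mm above the bench), so the arm must not sweep straight across it
- waiting_1: white plug-in USB meter with a dark display window on top, 70 x 30 x 12 mm, about 25 g; origin on its underside at mid-length, z up, x along its length: full-width case from x = -23 to +35 mm, slim metal plug from -35 to -23 mm; one of the 2 or 3 waiting for curing, lying flat on the bench (None if absent in this run)
- waiting_2: white plug-in USB meter with a dark display window on top, 70 x 30 x 12 mm, about 25 g; origin on its underside at mid-length, z up, x along its length: full-width case from x = -23 to +35 mm, slim metal plug from -35 to -23 mm; one of the 2 or 3 waiting for curing, lying flat on the bench (None if absent in this run)
- waiting_3: white plug-in USB meter with a dark display window on top, 70 x 30 x 12 mm, about 25 g; origin on its underside at mid-length, z up, x along its length: full-width case from x = -23 to +35 mm, slim metal plug from -35 to -23 mm; one of the 2 or 3 waiting for curing, lying flat on the bench (None if absent in this run)
- waiting_4: white plug-in USB meter with a dark display window on top, 70 x 30 x 12 mm, about 25 g; origin on its underside at mid-length, z up, x along its length: full-width case from x = -23 to +35 mm, slim metal plug from -35 to -23 mm; one of the 2 or 3 waiting for curing, lying flat on the bench (None if absent in this run)
- cured_1: white plug-in USB meter with a plain top, no display, 70 x 30 x 12 mm, about 25 g; origin on its underside at mid-length, z up, x along its length: full-width case from x = -23 to +35 mm, slim metal plug from -35 to -23 mm; one of the 1 or 2 cured ones that lie flat in the shut drawer at the start (None if absent in this run)
- cured_2: white plug-in USB meter with a plain top, no display, 70 x 30 x 12 mm, about 25 g; origin on its underside at mid-length, z up, x along its length: full-width case from x = -23 to +35 mm, slim metal plug from -35 to -23 mm; one of the 1 or 2 cured ones that lie flat in the shut drawer at the start (None if absent in this run)
Not all that is in view belongs to the job. Leave any red look-alike of the waiting_3 alone.

How it is judged:
By the outcome, as a careful person would: the job done as asked, in the order asked, and still so for the second after the job is handed in, with the robot touching nothing.
Of waiting_1, waiting_2, waiting_3, waiting_4 only 2 to 3 are there at a start; the rules pass over those that are not, and their reading is None.
Of cured_1, cured_2 only 1 to 2 are there at a start; the rules pass over those that are not, and their reading is None.
At some moment in a run one of waiting_1, waiting_2, waiting_3, waiting_4 may be knocked a few centimetres aside while the robot is not near it.
Once in a run the grip may slacken for a moment while it holds something.
It also fails if it takes over 210 s, if anything falls off the work surface, if the arm or the gripper's body presses on something with over 40 N, if the wrist force passes 120 N, or if a joint passes its speed limit or range.

## Working session

There is one attempt and no reset: what is moved stays moved. The work goes in short steps, Python scripts to look and compute and a tool call to move; the robot and the scene stay as the last step left them, time stands still between calls to the robot, and variables do not carry over. Pictures are saved under pics/ and viewed, at most 14 in all, crops included, and the job is handed in when it is done.

Besides the shell and the picture viewer there is one more tool, called after "Call:" as name(argument=value, ...) on one line, values as JSON. servo_tool: Moves the arm, as the interface text tells. Its arguments: {"type":"object","properties":{"commands":{"type":"string"}},"required":["commands"]}

```bash
mkdir -p pics; cat > h.py <<'E'
from bench import *
import numpy as np, cv2
from scipy.spatial.transform import Rotation as Ro
def snap(n,f):
    c=calibration(n); im=camera(n); cv2.imwrite('pics/'+f,im); np.savez('pics/'+f+'.npz',**c); return im,c
def ray(c,u,v,z):
    R=np.array(c['R']);t=np.array(c['t']);o=-R.T@t
    d=R.T@np.array([(u-c['cx'])/c['fx'],(v-c['cy'])/c['fy'],1]); return o+d*(z-o[2])/d[2]
def proj(c,X):
    p=np.array(c['R'])@np.array(X)+np.array(c['t']); return c['fx']*p[0]/p[2]+c['cx'],c['fy']*p[1]/p[2]+c['cy']
def load(f): return dict(np.load('pics/'+f+'.npz'))
def pose():
    o=get_obs();q=o['eef_rot'];return np.array(o['eef_pos']),Ro.from_quat([q[1],q[2],q[3],q[0]])
def to(x,y,z,yaw=None):
    "shift in tool axes (mm) now, and turn about tool z for tool y axis at world angle yaw"
    p,R=pose(); d=R.inv().apply(np.array([x,y,z])-p)*1000
    ya=R.apply([0,1,0]); a=np.arctan2(ya[1],ya[0]); print('pos',p.round(4),'yaw of y',a.round(3),'tilt',R.apply([0,0,1]).round(3)); print('shift',d.round(1))
    if yaw is not None:
        w=-(yaw-a); w=(w+np.pi/2)%np.pi-np.pi/2; print('wz',round(w,3),'q6',round(get_obs()['q'][5],2))
        R2=R*Ro.from_rotvec([0,0,w]); print('shift after turn',(R2.inv().apply(np.array([x,y,z])-p)*1000).round(1))
E
python3 - <<'E'
from h import *
for n in('top','scene'):
    im,c=snap(n,n+'1.png'); R=np.array(c['R']);print(n,(-R.T@c['t']).round(3),c['fx'])
print(get_obs())
to(.3,0,.3,0)
E
```

```text
top [ 0.365 -0.004  1.197] 550.056581090877
scene [0.068 0.525 0.906] 528.8808166773548
{'time_s': 0.1, 'q': array([-1.44030554e+00,  1.81465940e-01,  1.60790494e+00,  2.32523214e-06,
        1.35382670e+00, -2.06292866e-01]), 'dq': array([ 0.00110143, -0.00328855, -0.0023106 , -0.00030084, -0.00015147,
       -0.00066893]), 'joint_efforts': array([ 8.33342456e-04, -4.45877194e+01, -3.52238274e+01, -1.69281852e-04,
        4.24545491e-03,  2.05217901e-05]), 'eef_pos': array([ 0.18995815, -0.54212988,  0.19827623]), 'eef_rot': array([-8.01848558e-04,  9.85855292e-01,  1.67596837e-01,  3.15414278e-05]), 'wrist_force': array([-0.26565793,  0.69872628, -0.25082934]), 'torque': array([ 0.00226023,  0.00741077, -0.03194035]), 'grasp_force': 0.0, 'opening': 0.9980148103237446}
pos [ 0.19   -0.5421  0.1983] yaw of y -1.234 tilt [-0.     0.002 -1.   ]
shift [ 283.  -475.5 -100.9]
wz -1.234 q6 -0.21
shift after turn [ 542.3  110.  -100.9]
```

View pics/top1.png

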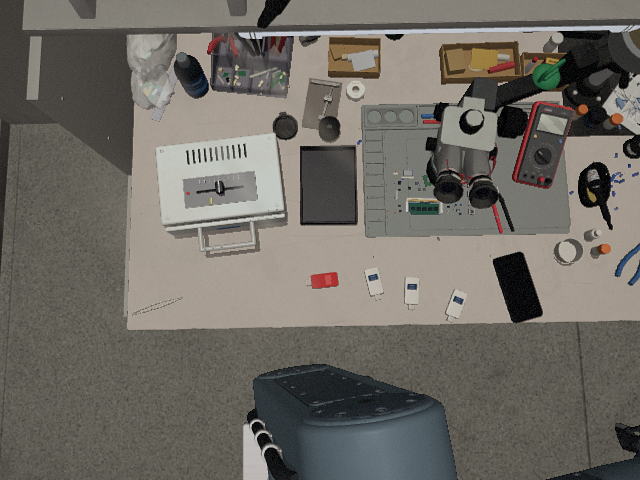

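View pics/scene1.png

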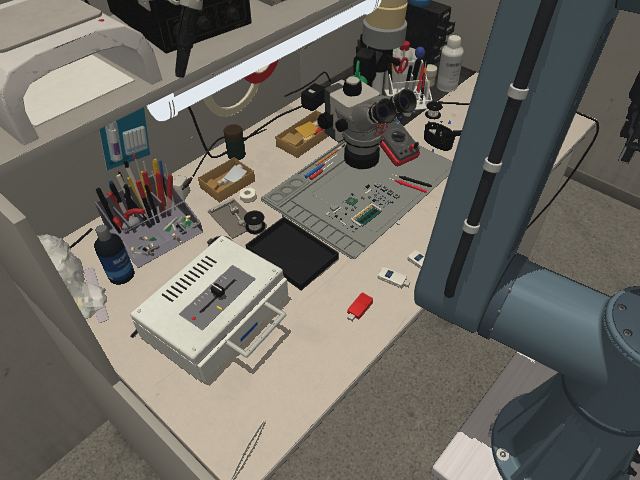

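The top view shows the box around (222,180) with its handle at (228,245) and fader cap at (220,187). The tray is at (328,185). Waiting meters are at (373,282), (412,291) and (456,304), and the red look-alike is at (323,281). Next I'll zoom in on the box and measure.

```bash
python3 - <<'E'
from h import *
im=cv2.imread('pics/top1.png');c=load('top1.png')
cv2.imwrite('pics/crop1.png',cv2.resize(im[125:265,145:300],None,fx=5,fy=4.2,interpolation=cv2.INTER_CUBIC)[:600,:])
# meters: white blobs on bench
hsv=cv2.cvtColor(im,cv2.COLOR_BGR2HSV)
m=((hsv[...,2]>205)&(hsv[...,1]<25)).astype(np.uint8)
m[:255]=0;m[325:]=0
for k in cv2.findContours(m,0,2)[0]:
    if cv2.contourArea(k)>60:
        (r,s,a)=cv2.minAreaRect(k); b=cv2.boxPoints((r,s,a)); print('white',r,s,a,[ray(c,*p,.012)[:2].round(3).tolist() for p in b],ray(c,*r,.012).round(3))
# tray
m=(hsv[...,2]<60).astype(np.uint8)
for k in cv2.findContours(m,0,2)[0]:
    if cv2.contourArea(k)>2500 and cv2.pointPolygonTest(k,(328,185),False)>0:
        (r,s,a)=cv2.minAreaRect(k);print('tray',ray(c,*r,.01).round(3),s,a)
# roof white
m=((hsv[...,2]>190)&(hsv[...,1]<25)).astype(np.uint8); m[:120]=0;m[265:]=0;m[:,300:]=0
k=max(cv2.findContours(m,0,2)[0],key=cv2.contourArea)
print(cv2.approxPolyDP(k,6,True).reshape(-1,2).tolist())
E
```

```text
[[274, 135], [157, 147], [163, 222], [282, 208]]
```

View pics/crop1.png

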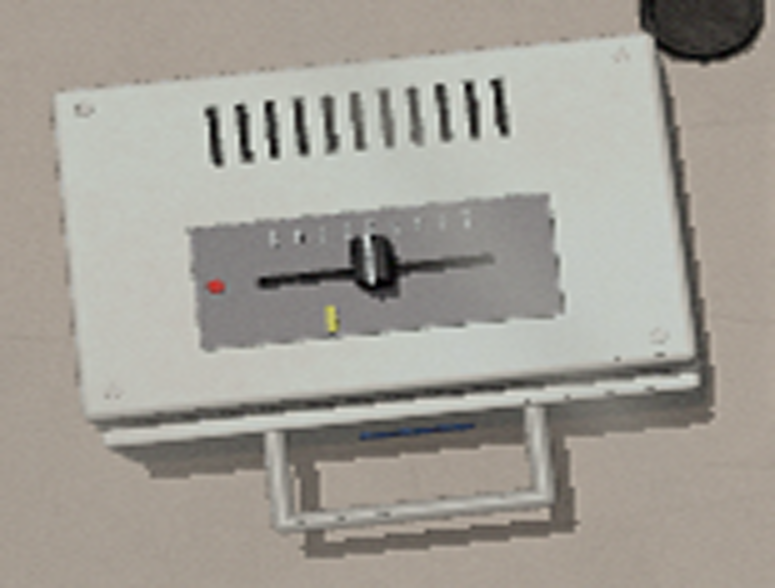

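The crop shows the cap at full-image (219.6,186.4), the yellow tick at (211.4,201), and the track from (197,192) to (244,186). The lamp is on at the moment, so the fader goes down first, towards the right (-y).

```bash
python3 - <<'E'
from h import *
im=cv2.imread('pics/top1.png');c=load('top1.png')
P=[ray(c,*p,.086)[:2] for p in [[274.5,134],[156.5,147],[162,223.5],[284,208]]]
ctr=np.mean(P,0);ya=(P[1]-P[0])+(P[2]-P[3]);th=np.arctan2(-ya[0],ya[1])
print('sizes',[np.linalg.norm(P[i]-P[(i+1)%4]).round(3) for i in range(4)],'ctr',ctr.round(4),'th',th.round(4))
R=np.array([[np.cos(th),-np.sin(th)],[np.sin(th),np.cos(th)]])
for n,u,v,z in [('cap',219.6,185.5,.111),('yel',211.4,201.2,.086),('t+',197.4,192,.086),('t-',243.6,186.4,.086),('h1',201.5,248,.061),('h2',254,244,.061)]:
    w=ray(c,u,v,z)[:2];print(n,w.round(4),'box',(R.T@(w-ctr)).round(4))
hsv=cv2.cvtColor(im,cv2.COLOR_BGR2HSV)
print(hsv[291,412],hsv[282,373],hsv[275,395],hsv[185,328],hsv[281,323],hsv[300,406])
for (u,v) in [(373,282),(412,291),(456,304)]:
    s=im[v-25:v+25,u-22:u+22].astype(int); d=np.abs(s-im[300,340].astype(int))
    h=hsv[v-25:v+25,u-22:u+22]
    m=((h[...,1]<20)&(h[...,2]>150)|(h[...,0]>100)&(h[...,0]<130)&(h[...,1]>60)).astype(np.uint8)
    k=max(cv2.findContours(m,0,2)[0],key=cv2.contourArea);(r,sz,a)=cv2.minAreaRect(k)
    print('meter',r[0]+u-22,r[1]+v-25,sz,a,ray(c,r[0]+u-22,r[1]+v-25,.01).round(3))
m=(hsv[...,2]<60).astype(np.uint8);m[:,:295]=0;m[:,362:]=0;m[:140]=0;m[230:]=0
k=max(cv2.findContours(m,0,2)[0],key=cv2.contourArea);(r,s,a)=cv2.minAreaRect(k);print('tray',ray(c,*r,.01).round(3),s,a)
E
```

```text
sizes [np.float64(0.248), np.float64(0.164), np.float64(0.252), np.float64(0.16)] ctr [0.6558 0.1963] th 0.102
cap [0.633  0.1911] box [-0.0231 -0.0029]
yel [0.6063 0.2123] box [-0.0475  0.0209]
t+ [0.6263 0.2414] box [-0.0247  0.0479]
t- [0.6363 0.1459] box [-0.0245 -0.0482]
h1 [0.5127 0.2368] box [-0.1382  0.0549]
h2 [0.519  0.1275] box [-0.1431 -0.0545]
[ 22  20 190] [ 19  19 192] [ 16  32 169] [45  8 65] [  0 183 169] [ 19  19 191]
meter 372.17647552490234 277.70588302612305 (18.432706832885742, 11.641709327697754) 75.96376037597656 [ 0.448 -0.121  0.01 ]
meter 410.9769229888916 284.8153839111328 (16.225570678710938, 8.68287467956543) 37.87498474121094 [ 0.431 -0.204  0.01 ]
meter 455.7216510772705 303.1237106323242 (12.348878860473633, 24.697757720947266) 21.037511825561523 [ 0.39  -0.298  0.01 ]
tray [ 0.654 -0.031  0.01 ] (78.0, 56.0) 90.0
```

```bash
python3 - <<'E'
from h import *
im=cv2.imread('pics/top1.png');c=load('top1.png')
print('scope',[ray(c,u,v,z)[:2].round(3).tolist() for u,v,z in [(447,200,.33),(484,205,.33),(430,180,.3),(497,180,.3),(468,110,.3)]])
hsv=cv2.cvtColor(im,cv2.COLOR_BGR2HSV)
m=((hsv[...,1]<27)&(hsv[...,2]>178)|(hsv[...,0]>95)&(hsv[...,0]<130)&(hsv[...,1]>60)&(hsv[...,2]<170)).astype(np.uint8)
m[:255]=0;m[325:]=0;m[:,:345]=0;m[:,480:]=0
m=cv2.morphologyEx(m,3,np.ones((3,3)))
for k in cv2.findContours(m,0,2)[0]:
    if cv2.contourArea(k)>80:
        (r,s,a)=cv2.minAreaRect(k);b=cv2.boxPoints((r,s,a));W=np.array([ray(c,*p,.012)[:2] for p in b]);e=[W[1]-W[0],W[2]-W[1]];e.sort(key=np.linalg.norm)
        print('meter',np.round(r,1),[np.linalg.norm(q).round(3) for q in e],'case ctr',W.mean(0).round(4),'ang',np.arctan2(e[1][1],e[1][0]).round(3))
# red
m=((hsv[...,1]>120)&(hsv[...,0]<8)).astype(np.uint8);m[:260]=0;m[300:]=0;m[:,:300]=0;m[:,350:]=0
k=max(cv2.findContours(m,0,2)[0],key=cv2.contourArea);print('red',ray(c,*cv2.minAreaRect(k)[0],.01).round(3))
to(.40,.12,.26,1.673); to(.634,.191,.2,1.673)
E
```

```text
scope [[0.548, -0.214], [0.539, -0.273], [0.589, -0.195], [0.587, -0.307], [0.71, -0.266]]
meter [455.5 305.4] [np.float64(0.029), np.float64(0.066)] case ctr [ 0.385  -0.2973] ang -0.432
meter [411.5 292. ] [np.float64(0.028), np.float64(0.064)] case ctr [ 0.4153 -0.2045] ang 3.096
meter [373.8 281.7] [np.float64(0.028), np.float64(0.061)] case ctr [ 0.4389 -0.1244] ang -2.931
red [ 0.445 -0.018  0.01 ]
pos [ 0.19   -0.5421  0.1983] yaw of y -1.234 tilt [-0.     0.002 -1.   ]
shift [ 417.1 -555.6  -60.7]
wz 0.235 q6 -0.21
shift after turn [ 276.5 -637.3  -60.7]
pos [ 0.19   -0.5421  0.1983] yaw of y -1.234 tilt [-0.     0.002 -1.   ]
shift [ 6.614e+02 -5.452e+02 -6.000e-01]
wz 0.235 q6 -0.21
shift after turn [ 5.165e+02 -6.840e+02 -6.000e-01]
```

Call:
servo_tool(commands="0 0 0.118 0 0 -30 1; 0 0 0.117 0 0 -30 1; 0 0 0 23 -53 0 1; 0 0 0 23 -53 0 1; 0 0 0 23 -53 0 1")

```text
time_s: 0.72
eef_pos: [0.2427, -0.3756, 0.2586]
eef_rot: [-0.0, 0.999, 0.051, 0.0]
wrist_force: [-0.6, -0.4, 0.7]
opening: 1.003
grasp_force: 0.0
```

Call:
servo_tool(commands="0 0 0 23 -53 0 1; 0 0 0 23 -53 0 1; 0 0 0 23 -53 0 1; 0 0 0 23 -53 0 1; 0 0 0 23 -53 0 1")

```text
time_s: 1.35
eef_pos: [0.33, -0.1004, 0.259]
eef_rot: [0.0, 0.999, 0.05, 0.0]
wrist_force: [2.5, -0.0, -0.5]
opening: 1.001
grasp_force: 0.0
```

Call:
servo_tool(commands="0 0 0 23 -53 0 1; 0 0 0 23 -53 0 1; 0 0 0 23 -53 0 1; 0 0 0 23 -53 0 1; 0 0 0 0 0 0 1")

```text
time_s: 1.98
eef_pos: [0.3996, 0.1217, 0.2586]
eef_rot: [-0.0, 0.999, 0.054, -0.001]
wrist_force: [0.0, -1.0, -0.4]
opening: 1.002
grasp_force: 0.0
```

```bash
python3 - <<'E'
from h import *
to(.634,.191,.2,1.673); im,c=snap('wrist','w1.png');print((-np.array(c['R']).T@c['t']).round(3)); print([np.round(proj(c,p)) for p in [(.634,.191,.11),(.516,.182,.06)]])
E
```

```text
pos [0.3996 0.1217 0.2586] yaw of y -1.462 tilt [-0.001  0.001 -1.   ]
shift [240.6 -43.3  58.3]
wz 0.007 q6 1.47
shift after turn [240.3 -44.9  58.3]
[0.467 0.129 0.433]
[array([260., -81.]), array([269.,  94.])]
```

View pics/w1.png

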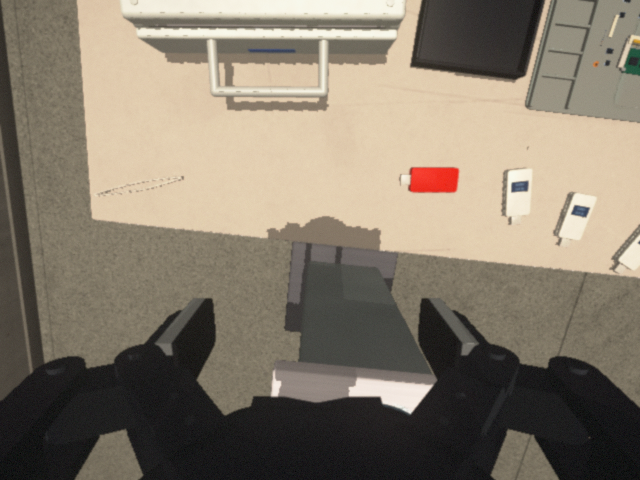

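The wrist view shows the handle bar from (214,93) to (325,95), the red look-alike at (433,180), and the meters at (518,190), (577,215) and (632,250). I'll move up over the roof.

Call:
servo_tool(commands="0 0 0.007 40 -11 10 1; 0 0 0 40 -11 10 1; 0 0 0 40 -11 10 1; 0 0 0 40 -11 0 1; 0 0 0 0 0 0 1")

```text
time_s: 2.65
eef_pos: [0.5564, 0.1756, 0.2277]
eef_rot: [0.0, 0.999, 0.046, -0.001]
wrist_force: [-1.0, -0.5, -0.1]
opening: 0.999
grasp_force: 0.0
```

```bash
python3 - <<'E'
from h import *
c=load('w1.png'); a=ray(c,214,93,.056);b=ray(c,325,94.5,.056);print('handle',a.round(4),b.round(4),((a+b)/2).round(4),np.linalg.norm(a-b),'th',np.arctan2((b-a)[0],-(b-a)[1]))
to(.634,.191,.092,1.673)
im,c=snap('wrist','w2.png')
E
```

```text
handle [0.5111 0.2383 0.056 ] [0.522  0.1255 0.056 ] [0.5166 0.1819 0.056 ] 0.11340600358048282 th 0.0960450550845339
pos [0.5564 0.1756 0.2277] yaw of y -1.478 tilt [-0.002 -0.001 -1.   ]
shift [ 79.   -8.2 135.6]
wz -0.01 q6 1.58
shift after turn [ 79.1  -7.4 135.6]
```

View pics/w2.png

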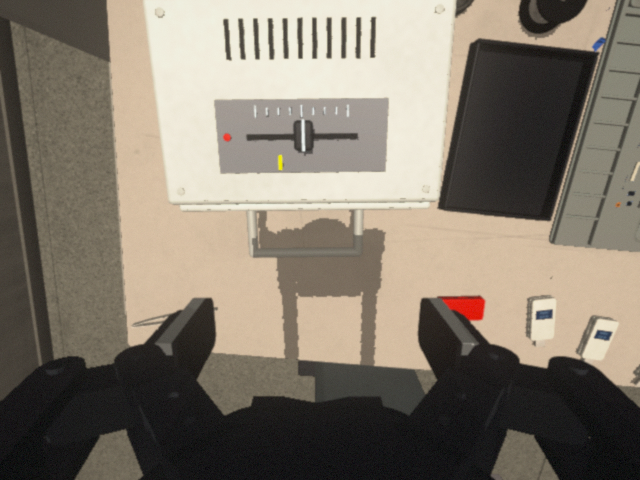

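The roof view shows the cap line at (303,135), the yellow tick at (280.5,162), the track from (247,136) to (358,136), and the tray corners at (478,40), (596,54), (552,219) and (441,209).

```bash
python3 - <<'E'
from h import *
c=load('w2.png')
for n,u,v,z in [('cap',303,135,.111),('yel',280.5,162,.086),('t+',247,136,.086),('t-',358,136,.086),('fl',168,203,.086),('fr',435.5,203,.086),('h1',251,253,.056),('h2',361,252,.056),('tr',478,40,.02),('tr',596,54,.02),('tr',552,219,.02),('tr',441,209,.02)]:
    print(n,ray(c,u,v,z)[:2].round(4))
a=ray(c,247,136,.086);b=ray(c,358,136,.086);print('th',np.arctan2((b-a)[0],-(b-a)[1]), 'mid',(a+b)/2)
k=ray(c,303,135,.111); to(k[0],k[1],.092,np.pi/2+.1)
E
```

```text
cap [0.6344 0.1929]
yel [0.6102 0.2122]
t+ [0.6298 0.2431]
t- [0.6389 0.1454]
fl [0.5636 0.3141]
fr [0.5864 0.066 ]
h1 [0.5122 0.2403]
h2 [0.524  0.1241]
tr [0.7436 0.0299]
tr [ 0.7423 -0.0915]
tr [ 0.5726 -0.0942]
tr [0.5723 0.0343]
th 0.092142894683686 mid [0.63436275 0.19423185 0.086     ]
pos [0.5551 0.1755 0.2281] yaw of y -1.478 tilt [-0.002 -0.001 -1.   ]
shift [ 80.9 -10.  135.9]
wz -0.007 q6 1.58
shift after turn [ 80.9  -9.5 135.9]
```

Call:
servo_tool(commands="0 0 0 40 -5 20 1; 0 0 0 41 -5 35 1; 0 0 0 0 0 40 0.6; 0 0 0 0 0 40 0.5; 0 0 0 0 0 0 0")

```text
time_s: 3.32
eef_pos: [0.6309, 0.193, 0.0908]
eef_rot: [0.0, 0.999, 0.047, -0.004]
wrist_force: [-0.1, -0.6, 0.3]
opening: 0.379
grasp_force: 0.0
```

Call:
servo_tool(commands="0 0 0 0 0 0 0; 0 0 0 0 0 0 0; 0 0 0 0 0 0 0; 0 0 0 0 0 0 0")

```text
time_s: 3.82
eef_pos: [0.6351, 0.195, 0.095]
eef_rot: [-0.0, 0.999, 0.047, 0.001]
wrist_force: [-0.2, 0.7, -0.3]
opening: -0.003
grasp_force: 0.0
```

Call:
servo_tool(commands="0 0 0 0 9 0 0; 0 0 0 0 9 0 0; 0 0 0 0 9 0 0; 0 0 0 0 8 0 0; 0 0 0 0 2 0 0")

```text
time_s: 4.45
eef_pos: [0.6383, 0.1572, 0.0941]
eef_rot: [0.0, 0.999, 0.047, -0.0]
wrist_force: [-0.4, 0.3, 0.4]
opening: -0.0
grasp_force: 0.0
```

```bash
python3 - <<'E'
from h import *
p,R=pose();print(p);o=get_obs();print(o['wrist_force'],o['opening'],o['grasp_force'])
t=.093;d=p[:2]-np.array([.6344,.1942]);print('box rel',np.cos(t)*d[0]+np.sin(t)*d[1],-np.sin(t)*d[0]+np.cos(t)*d[1])
E
```

```text
[0.63831679 0.15717919 0.0940641 ]
[-0.35504114  0.2906171   0.42984077] -0.000118414242050418 0.0
box rel 0.00046189377077417984 -0.03722457030563411
```

```bash
python3 - <<'E'
from h import *
im,c=snap('wrist','w3.png'); im2,c2=snap('scene','s3.png')
cv2.imwrite('pics/v3.png',np.hstack([im[::,:][:400:1,200:500],cv2.resize(im2[220:360,130:290],None,fx=2.86,fy=2.86)[:400]]))
print(c['cx'],c['fx'])
E
```

```text
316.4181313326785 341.16798372025454
```

View pics/v3.png

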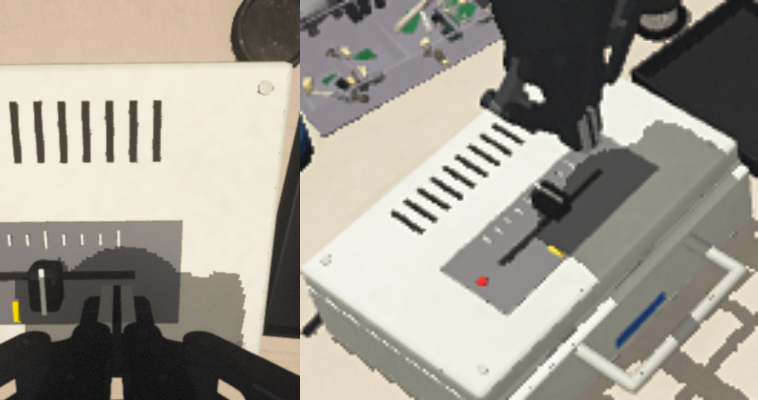

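```bash
python3 - <<'E'
from h import *
c=load('w3.png');p,R=pose();print(p,proj(c,p),proj(c,p+[0,0,.019]))
print('cap',ray(c,242.5,277,.111),'bottom',ray(c,242.5,310,.111),'track', ray(c,245,275,.086),ray(c,334,275,.086))
c=load('s3.png')
# scene: tip px
u,v=130+(595-300)/2.86,220+148/2.86;print(u,v,proj(c,p),'track end',ray(c,130+(600-300)/2.86,220+172/2.86,.086),'cap',ray(c,130+(550-300)/2.86,220+190/2.86,.111))
E
```

```text
[0.6382458  0.15771697 0.09409586] (np.float64(314.40359324723744), np.float64(278.6512962938646)) (np.float64(314.25856548773095), np.float64(292.66663319605186))
cap [0.64238342 0.19366142 0.111     ] bottom [0.62451384 0.19302997 0.111     ] track [0.63366686 0.19709231 0.086     ] [0.63835874 0.146524   0.086     ]
233.14685314685315 271.74825174825173 (np.float64(230.55120748000172), np.float64(280.41800856005597)) track end [0.63800389 0.14786825 0.086     ] cap [0.63408559 0.19177044 0.111     ]
```

Call:
servo_tool(commands="0 0 0 0 0 2 0; 0 0 0 0 0 2 0; 0 0 0 0 0 2 0")

```text
time_s: 4.92
eef_pos: [0.638, 0.1583, 0.0878]
eef_rot: [-0.0, 0.999, 0.048, -0.0]
wrist_force: [0.4, 0.1, 0.5]
opening: -0.001
grasp_force: 0.0
```

Call:
servo_tool(commands="0 0 0 0 0 2 0; 0 0 0 0 0 2 0")

```text
time_s: 5.18
eef_pos: [0.6381, 0.1581, 0.0839]
eef_rot: [-0.0, 0.999, 0.047, -0.0]
wrist_force: [-0.2, -0.3, 0.7]
opening: 0.002
grasp_force: 0.0
```

Call:
servo_tool(commands="0 0 0 0 0 2 0; 0 0 0 0 0 1 0")

```text
time_s: 5.42
eef_pos: [0.6381, 0.1581, 0.0809]
eef_rot: [-0.0, 0.999, 0.047, -0.0]
wrist_force: [-0.5, 1.1, 1.0]
opening: -0.001
grasp_force: 0.0
```

Call:
servo_tool(commands="0 0 0 0 0 2 0; 0 0 0 0 0 2 0")

```text
time_s: 5.68
eef_pos: [0.6382, 0.158, 0.077]
eef_rot: [-0.0, 0.999, 0.047, 0.0]
wrist_force: [1.0, 1.1, 0.0]
opening: 0.003
grasp_force: 0.0
```

Call:
servo_tool(commands="0 0 0 0 0 2 0; 0 0 0 0 0 0 0")

```text
time_s: 5.92
eef_pos: [0.638, 0.158, 0.0748]
eef_rot: [0.0, 0.999, 0.047, -0.0]
wrist_force: [0.4, -0.6, 1.3]
opening: -0.004
grasp_force: 0.0
```

Call:
servo_tool(commands="0 0 0 0 0 2 0; 0 0 0 0 0 0 0")

```text
time_s: 6.18
eef_pos: [0.638, 0.158, 0.0729]
eef_rot: [0.0, 0.999, 0.047, -0.0]
wrist_force: [0.4, 0.6, 0.5]
opening: 0.001
grasp_force: 0.0
```

```bash
python3 - <<'E'
from h import *
im,c=snap('wrist','w4.png'); im2,c2=snap('scene','s4.png')
p,R=pose();print(p,proj(c,p),proj(c,p+[0,0,.019]),proj(c2,p),proj(c2,p+[0,0,.019]),proj(c2,p+[0,0,.03]))
cv2.imwrite('pics/v4.png',np.hstack([im[200:400,250:400].repeat(2,0).repeat(2,1),cv2.resize(im2[240:320,200:280],None,fx=5,fy=5)]))
E
```

```text
[0.6381747  0.15804708 0.07309303] (np.float64(315.37596560280946), np.float64(278.5149331743652)) (np.float64(315.3351178258874), np.float64(292.54048868062574)) (np.float64(231.8190878609331), np.float64(287.15075642033935)) (np.float64(230.5814416552842), np.float64(281.1744152887213)) (np.float64(229.84957488191267), np.float64(277.6403798910432))
```

View pics/v4.png

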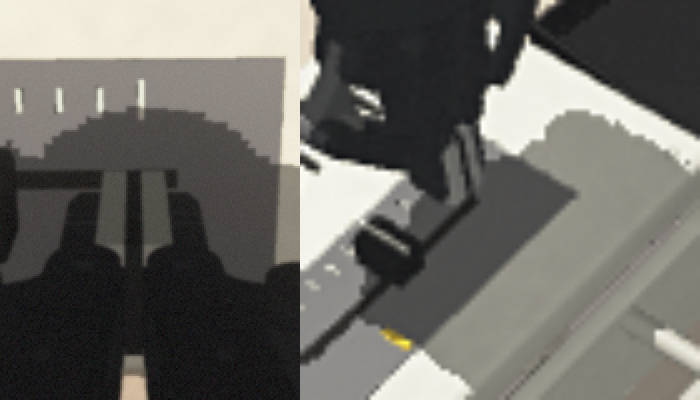

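Call:
servo_tool(commands="0 0 0 0 0 2 0; 0 0 0 0 0 1 0; 0 0 0 0 0 0 0")

```text
time_s: 6.65
eef_pos: [0.638, 0.1581, 0.0699]
eef_rot: [-0.0, 0.999, 0.047, -0.0]
wrist_force: [0.9, -0.2, -0.2]
opening: -0.006
grasp_force: 0.0
```

Call:
servo_tool(commands="0 0 0 0 0 2 0; 0 0 0 0 0 0 0")

```text
time_s: 6.9
eef_pos: [0.638, 0.158, 0.0678]
eef_rot: [-0.0, 0.999, 0.047, -0.0]
wrist_force: [0.7, -0.6, -0.4]
opening: -0.002
grasp_force: 0.0
```

Call:
servo_tool(commands="0 0 0 0 0 2 0; 0 0 0 0 0 0 0")

```text
time_s: 7.15
eef_pos: [0.638, 0.158, 0.0658]
eef_rot: [0.0, 0.999, 0.047, -0.0]
wrist_force: [-0.4, 0.4, -0.3]
opening: 0.002
grasp_force: 0.0
```

Call:
servo_tool(commands="0 0 0 0 0 2 0; 0 0 0 0 0 0 0")

```text
time_s: 7.4
eef_pos: [0.638, 0.158, 0.0639]
eef_rot: [0.0, 0.999, 0.047, -0.0]
wrist_force: [1.0, -0.4, 0.4]
opening: -0.001
grasp_force: 0.0
```

Call:
servo_tool(commands="0 0 0 0 0 2 0; 0 0 0 0 0 0 0")

```text
time_s: 7.65
eef_pos: [0.638, 0.158, 0.0618]
eef_rot: [-0.0, 0.999, 0.047, -0.0]
wrist_force: [0.1, 0.0, -0.5]
opening: -0.0
grasp_force: 0.0
```

```bash
python3 - <<'E'
from h import *
im,c=snap('wrist','w5.png'); im2,c2=snap('scene','s5.png')
p,R=pose();print(p,get_obs()['wrist_force'],proj(c2,p+[0,0,.019]))
cv2.imwrite('pics/v5.png',np.hstack([im[200:400,250:400].repeat(2,0).repeat(2,1),cv2.resize(im2[240:320,200:280],None,fx=5,fy=5)]))
E
```

```text
[0.63816953 0.15803384 0.06207227] [ 0.8042111   0.0863773  -0.47732925] (np.float64(231.31011970328672), np.float64(284.65778592802104))
```

View pics/v5.png

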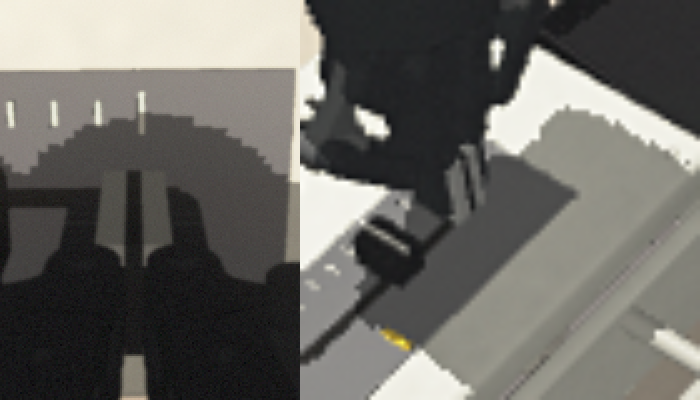

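Call:
servo_tool(commands="0 0 0 0 0 2 0; 0 0 0 0 0 0 0")

```text
time_s: 8.0
eef_pos: [0.638, 0.1581, 0.0599]
eef_rot: [0.0, 0.999, 0.047, -0.0]
wrist_force: [-0.9, 0.3, -0.4]
opening: 0.001
grasp_force: 0.0
```

```bash
python3 - <<'E'
from h import *
c=load('w5.png');c2=load('s5.png')
p=np.array([.63817,.15803,.06207])
for h in (0,.013,.019,.025,.032): print(h,[np.round(proj(c,p+[dx,0,h]),1).tolist() for dx in(-.011,.011)],[np.round(proj(c2,p+[-.011,dy,h]),1).tolist() for dy in(0,.01)])
E
```

```text
0 [[313.6, 297.0], [317.3, 259.4]] [[236.2, 293.4], [232.5, 296.4]]
0.013 [[313.4, 307.4], [317.4, 267.4]] [[235.4, 289.4], [231.6, 292.4]]
0.019 [[313.3, 312.7], [317.5, 271.6]] [[235.1, 287.6], [231.2, 290.6]]
0.025 [[313.2, 318.4], [317.5, 276.0]] [[234.7, 285.7], [230.8, 288.7]]
0.032 [[313.1, 325.6], [317.6, 281.6]] [[234.2, 283.5], [230.4, 286.5]]
```

Call:
servo_tool(commands="0 0 0 0 0 2 0; 0 0 0 0 0 0 0")

```text
time_s: 8.25
eef_pos: [0.638, 0.158, 0.0579]
eef_rot: [-0.0, 0.999, 0.047, -0.0]
wrist_force: [0.2, 0.2, 1.4]
opening: 0.004
grasp_force: 0.0
```

Call:
servo_tool(commands="0 0 0 0 0 2 0; 0 0 0 0 0 0 0")

```text
time_s: 8.5
eef_pos: [0.638, 0.158, 0.0558]
eef_rot: [-0.0, 0.999, 0.047, -0.0]
wrist_force: [-0.3, -0.5, 0.2]
opening: -0.001
grasp_force: 0.0
```

Call:
servo_tool(commands="0 0 0 0 0 2 0; 0 0 0 0 0 0 0")

```text
time_s: 8.75
eef_pos: [0.6382, 0.158, 0.054]
eef_rot: [-0.0, 0.999, 0.047, 0.0]
wrist_force: [-0.5, 0.6, -0.8]
opening: -0.001
grasp_force: 0.0
```

Call:
servo_tool(commands="0 0 0 0 0 2 0; 0 0 0 0 0 0 0")

```text
time_s: 9.0
eef_pos: [0.6383, 0.1581, 0.0539]
eef_rot: [0.0, 0.999, 0.047, 0.0]
wrist_force: [-4.8, -1.2, 10.5]
opening: 0.001
grasp_force: 5.3
```

Call:
servo_tool(commands="0 0 0 0 0 2 0; 0 0 0 0 0 0 0")

```text
time_s: 9.25
eef_pos: [0.6384, 0.158, 0.0538]
eef_rot: [0.0, 0.999, 0.048, 0.0]
wrist_force: [-11.7, -2.0, 21.6]
opening: -0.003
grasp_force: 11.0
```

```bash
python3 - <<'E'
from h import *
im,c=snap('wrist','w6.png'); im2,c2=snap('scene','s6.png')
p,R=pose();o=get_obs();print(p,o['wrist_force'],o['q'],o['joint_efforts'])
cv2.imwrite('pics/v6.png',np.hstack([im[200:400,250:400].repeat(2,0).repeat(2,1),cv2.resize(im2[240:320,200:280],None,fx=5,fy=5)]))
E
```

```text
[0.63835674 0.1580555  0.05378443] [-11.88863893  -1.3938452   21.57398007] [ 6.28857439e-02  5.10217915e-01  1.48759326e+00 -5.44593370e-04
  1.14339855e+00  1.53866264e+00] [-6.29842971e-01 -4.50827980e+01 -2.88265675e+01  3.10742492e-01
 -3.59443411e+00 -2.84132788e-03]
```

View pics/v6.png

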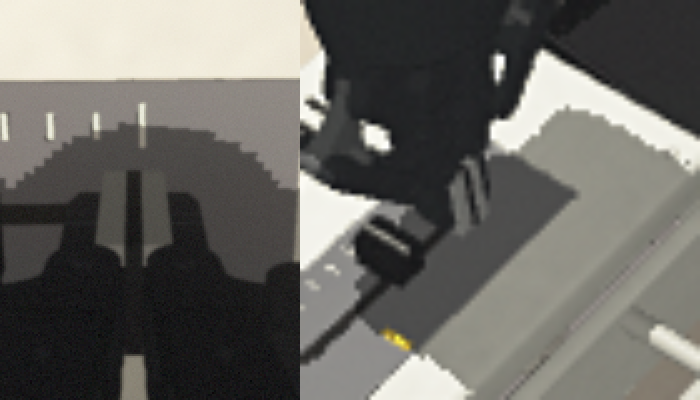

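Contact on the roof came at eef z = 0.054, so the shut tips sit about 32 mm above the reported TCP. I'll lift, open and regrasp the cap.

Call:
servo_tool(commands="0 0 0 0 0 -50 0; 0 0 0 0 0 0 0.6; 0 0 0 0 0 0 0.6; 0 0 0 0 0 0 0.6")

```text
time_s: 9.85
eef_pos: [0.637, 0.158, 0.0984]
eef_rot: [0.0, 0.999, 0.047, -0.001]
wrist_force: [-0.3, -0.5, 0.3]
opening: 0.599
grasp_force: 0.0
```

```bash
python3 - <<'E'
from h import *
to(.6337,.1935,.058); print(get_obs()['opening'])
E
```

```text
pos [0.637  0.158  0.0984] yaw of y -1.476 tilt [-0.003 -0.    -1.   ]
shift [  0.2 -35.7  40.4]
0.5985114588043571
```

Call:
servo_tool(commands="0 0 0 0 -36 0 0.6; 0 0 0 0 0 20 0.6; 0 0 0 0 0 20 0.6; 0 0 0 0 0 0 0; 0 0 0 0 0 0 0")

```text
time_s: 10.48
eef_pos: [0.6348, 0.1932, 0.0597]
eef_rot: [0.0, 0.999, 0.047, -0.0]
wrist_force: [-1.9, -0.2, -0.8]
opening: 0.183
grasp_force: 13.4
```

Call:
servo_tool(commands="0 0 0 0 0 0 0; 0 0 0 0 0 0 0")

```text
time_s: 10.72
eef_pos: [0.6347, 0.1934, 0.0599]
eef_rot: [0.0, 0.999, 0.047, -0.0]
wrist_force: [1.1, -1.9, -5.9]
opening: 0.171
grasp_force: 59.8
```

Gripped. Now I'll slide it down by about 38 mm.

Call:
servo_tool(commands="0 0 0 0 9 0 0; 0 0 0 0 9 0 0; 0 0 0 0 9 0 0; 0 0 0 0 9 0 0; 0 0 0 0 1 0 0")

```text
time_s: 11.35
eef_pos: [0.6385, 0.1561, 0.0599]
eef_rot: [0.0, 0.999, 0.047, 0.0]
wrist_force: [4.1, 0.8, -10.5]
opening: 0.172
grasp_force: 59.2
```

Call:
servo_tool(commands="0 0 0 0 1 0 0; 0 0 0 0 1 0 0; 0 0 0 0 0 0 0")

```text
time_s: 11.72
eef_pos: [0.6386, 0.1561, 0.0599]
eef_rot: [-0.001, 0.999, 0.048, 0.0]
wrist_force: [4.4, 3.3, -11.2]
opening: 0.172
grasp_force: 59.2
```

Fader is at its end stop, so the lamp is off. Next is the handle.

Call:
servo_tool(commands="0 0 0 0 0 0 0.5; 0 0 0 0 0 0 0.5; 0 0 0 0 0 0 0.5; 0 0 0 0 0 -50 0.5; 0 0 -0.17 0 0 -20 0.4")

```text
time_s: 12.35
eef_pos: [0.6402, 0.1551, 0.1338]
eef_rot: [0.0, 0.991, 0.134, 0.002]
wrist_force: [-0.8, 0.1, -0.3]
opening: 0.4
grasp_force: 0.0
```

Call:
servo_tool(commands="0 0 -0.175 0 0 0 0.4; 0 0 -0.175 0 0 0 0.4; 0 0 -0.175 0 0 0 0.4; 0 0 -0.175 0 0 0 0.4; 0 0 -0.175 0 0 0 0.4")

```text
time_s: 12.98
eef_pos: [0.6386, 0.1549, 0.1306]
eef_rot: [0.0, 0.84, 0.542, 0.0]
wrist_force: [-0.4, 0.6, -0.1]
opening: 0.399
grasp_force: 0.0
```

Call:
servo_tool(commands="0 0 -0.175 0 0 0 0.4; 0 0 -0.175 0 0 0 0.4; 0 0 -0.175 0 0 0 0.4; 0 0 0 0 0 0 0.4")

```text
time_s: 13.48
eef_pos: [0.6386, 0.1549, 0.1305]
eef_rot: [0.0, 0.674, 0.739, 0.0]
wrist_force: [0.4, -0.4, 0.3]
opening: 0.402
grasp_force: 0.0
```

```bash
python3 - <<'E'
from h import *
to(.517,.182,.010,.095); print(get_obs()['opening'])
im,c=snap('top','t7.png');im0=cv2.imread('pics/top1.png');print(cv2.absdiff(im,im0)[255:325,345:480].max(2).__gt__(50).sum())
E
```

```text
pos [0.6386 0.1549 0.1305] yaw of y 0.092 tilt [ 0. -0. -1.]
shift [  38.2 -118.6  120.5]
wz -0.003 q6 -0.03
shift after turn [  38.5 -118.5  120.5]
0.4024292713288719
0
```

Call:
servo_tool(commands="0 0 0 19 -59.5 0 0.4; 0 0 0 19 -59 0 0.4; 0 0 0 0 0 40 0.4; 0 0 0 0 0 40 0.4; 0 0 0 0 0 0 0.4")

```text
time_s: 14.15
eef_pos: [0.514, 0.1814, 0.0476]
eef_rot: [-0.002, 0.674, 0.739, -0.002]
wrist_force: [-0.3, 0.5, -0.1]
opening: 0.4
grasp_force: 0.0
```

Call:
servo_tool(commands="0 0 0 0 0 20 0.4; 0 0 0 0 0 10 0.4; 0 0 0 0 0 10 0.4; 0 0 0 0 0 0 0; 0 0 0 0 0 0 0")

```text
time_s: 14.78
eef_pos: [0.5174, 0.1818, 0.0105]
eef_rot: [0.0, 0.673, 0.74, 0.0]
wrist_force: [1.2, -0.0, -1.8]
opening: 0.093
grasp_force: 58.4
```

Call:
servo_tool(commands="0 0 0 0 0 0 0; 0 0 0 0 0 0 0; 0 0 0 0 0 0 0")

```text
time_s: 15.15
eef_pos: [0.5173, 0.1818, 0.0105]
eef_rot: [0.0, 0.673, 0.74, 0.0]
wrist_force: [1.3, -0.7, 0.5]
opening: 0.083
grasp_force: 58.6
```

Call:
servo_tool(commands="0 0 0 0 -6 0 0; 0 0 0 0 -10 0 0; 0 0 0 0 -12 0 0; 0 0 0 0 -12 0 0; 0 0 0 0 -12 0 0")

```text
time_s: 15.78
eef_pos: [0.4646, 0.1764, 0.0104]
eef_rot: [0.001, 0.673, 0.74, -0.0]
wrist_force: [3.7, -5.2, 3.3]
opening: 0.086
grasp_force: 59.6
```

Call:
servo_tool(commands="0 0 0 0 -12 0 0; 0 0 0 0 -12 0 0; 0 0 0 0 -12 0 0; 0 0 0 0 -10 0 0; 0 0 0 0 -6 0 0")

```text
time_s: 16.4
eef_pos: [0.4128, 0.171, 0.0104]
eef_rot: [0.001, 0.673, 0.74, -0.0]
wrist_force: [3.2, -7.4, 3.2]
opening: 0.089
grasp_force: 59.7
```

Call:
servo_tool(commands="0 0 0 0 -4 0 0; 0 0 0 0 -2 0 0; 0 0 0 0 -1 0 0; 0 0 0 0 0 0 0")

```text
time_s: 16.9
eef_pos: [0.4094, 0.1706, 0.0106]
eef_rot: [0.003, 0.673, 0.74, 0.002]
wrist_force: [14.4, -6.1, -11.9]
opening: 0.088
grasp_force: 58.4
```

Call:
servo_tool(commands="0 0 0 0 2 0 0.4; 0 0 0 0 0 0 0.4; 0 0 0 0 0 0 0.4; 0 0 0 0 0 -40 0.4; 0 0 0 -10 0 -50 0.4")

```text
time_s: 17.52
eef_pos: [0.4073, 0.1618, 0.0999]
eef_rot: [-0.002, 0.673, 0.74, -0.001]
wrist_force: [1.3, -0.5, 1.0]
opening: 0.397
grasp_force: 0.0
```

Call:
servo_tool(commands="0 0 0 -15 20 -50 1; 0 0 0 -15 30 -50 1; 0 0 0 -10 30 0 1; 0 0 0 0 0 0 1; 0 0 0 0 0 0 1")

```text
time_s: 18.15
eef_pos: [0.4912, 0.1296, 0.1989]
eef_rot: [-0.001, 0.673, 0.74, -0.001]
wrist_force: [-0.8, 0.9, -0.7]
opening: 0.999
grasp_force: 0.0
```

```bash
python3 - <<'E'
from h import *
print(pose()[0]); im,c=snap('wrist','w8.png'); snap('top','t8.png')
E
```

```text
[0.49115672 0.12956749 0.19894323]
```

View pics/w8.png

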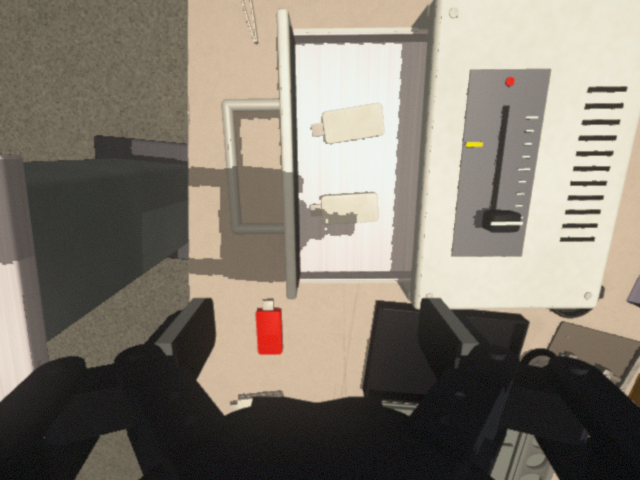

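Two cured meters show, with case centres near (353,123) and (350,208) and plugs to the left (towards the robot). The drawer is out and the fader is at its off end.

```bash
python3 - <<'E'
from h import *
c=load('w8.png'); im=cv2.imread('pics/w8.png')
hsv=cv2.cvtColor(im,cv2.COLOR_BGR2HSV); print(hsv[123,353],hsv[205,350],hsv[160,350],hsv[222,340])
m=((hsv[...,1]>18)).astype(np.uint8);M=np.zeros_like(m);M[60:270,303:395]=m[60:270,303:395]
M=cv2.morphologyEx(M,2,np.ones((5,5)))
for k in cv2.findContours(M,0,2)[0]:
    if cv2.contourArea(k)>400:
        r=cv2.minAreaRect(k);W=np.array([ray(c,*p,.028)[:2] for p in cv2.boxPoints(r)]);e=sorted([W[1]-W[0],W[2]-W[1]],key=np.linalg.norm)
        print(np.round(r[0]),np.round(r[1]),'len',[np.linalg.norm(q).round(3) for q in e],W.mean(0).round(4),np.arctan2(e[1][1],e[1][0]).round(3))
f=lambda u,v,z:ray(c,u,v,z)[:2].round(4)
A=[f(u,v,.028) for u,v in[(323,112),(381,103),(384,134),(326,143)]];B=[f(u,v,.028) for u,v in[(321,195),(377.5,193),(379,222)]]
print('A',A,np.mean(A,0),'B',B,(B[0]+B[2])/2)
print('walls',f(296,270,.016),f(297,40,.016),f(281,12,.064),f(290,296,.064),'roof',f(435,5,.086),f(415,305,.086))
E
```

```text
[ 22  35 232] [ 22  38 232] [ 50   6 244] [ 18  42 139]
[380. 255.] [28. 27.] len [np.float64(0.028), np.float64(0.031)] [0.5622 0.0953] -1.416
[339. 214.] [46. 83.] len [np.float64(0.048), np.float64(0.084)] [0.513  0.1343] 0.317
[347. 124.] [33. 73.] len [np.float64(0.03), np.float64(0.069)] [0.5115 0.2222] 0.248
A [array([0.4875, 0.2312]), array([0.5411, 0.2442]), array([0.548 , 0.2169]), array([0.4931, 0.2034])] [0.517425 0.223925] B [array([0.4932, 0.1527]), array([0.5498, 0.1601]), array([0.5555, 0.1307])] [0.52435 0.1417 ]
walls [0.4739 0.0658] [0.4572 0.2928] [0.4468 0.2984] [0.4717 0.0557] roof [0.5616 0.306 ] [0.5879 0.0677]
```

Call:
servo_tool(commands="0 0 0.178 0 0 0 0.6; 0 0 0.178 0 0 0 0.6; 0 0 0.178 0 0 0 0.6; 0 0 0.178 0 0 0 0.6; 0 0 0.178 0 0 0 0.6")

```text
time_s: 18.88
eef_pos: [0.4916, 0.1297, 0.1997]
eef_rot: [-0.0, 0.927, 0.375, -0.0]
wrist_force: [0.7, 0.1, -0.9]
opening: 0.605
grasp_force: 0.0
```

Call:
servo_tool(commands="0 0 0.178 0 0 0 0.6; 0 0 0.178 0 0 0 0.6; 0 0 0.178 0 0 0 0.6; 0 0 0 0 0 0 0.6")

```text
time_s: 19.38
eef_pos: [0.4918, 0.1297, 0.1997]
eef_rot: [-0.0, 0.993, 0.121, -0.0]
wrist_force: [0.3, 0.7, -0.1]
opening: 0.6
grasp_force: 0.0
```

```bash
python3 - <<'E'
from h import *
to(.517,.224,-.015,1.808)
E
```

```text
pos [0.4918 0.1297 0.1997] yaw of y -1.328 tilt [-0.001  0.    -1.   ]
shift [ 47.3 -85.4 214.7]
wz 0.006 q6 1.35
shift after turn [ 46.8 -85.7 214.7]
```

Call:
servo_tool(commands="0 0 0 24 -43 35 0.6; 0 0 0 23 -42.5 35 0.6; 0 0 0 0 0 50 0.6; 0 0 0 0 0 50 0.6; 0 0 0 0 0 0 0.6")

```text
time_s: 20.0
eef_pos: [0.5132, 0.2229, 0.0259]
eef_rot: [0.0, 0.993, 0.122, -0.005]
wrist_force: [0.3, -0.0, -0.7]
opening: 0.596
grasp_force: 0.0
```

Call:
servo_tool(commands="0 0 0 0 0 20 0.6; 0 0 0 0 0 15 0.6; 0 0 0 0 0 10 0.6; 0 0 0 0 0 0 0.6")

```text
time_s: 20.5
eef_pos: [0.5177, 0.2234, -0.0149]
eef_rot: [0.0, 0.993, 0.12, -0.0]
wrist_force: [-0.7, -0.4, 0.5]
opening: 0.6
grasp_force: 0.0
```

Call:
servo_tool(commands="0 0 0 0 0 0 0; 0 0 0 0 0 0 0; 0 0 0 0 0 0 0; 0 0 0 0 0 0 0; 0 0 0 0 0 0 0")

```text
time_s: 21.12
eef_pos: [0.5191, 0.2237, -0.0138]
eef_rot: [-0.0, 0.993, 0.12, 0.001]
wrist_force: [-0.8, -0.5, 6.0]
opening: 0.329
grasp_force: 59.8
```

Call:
servo_tool(commands="0 0 0 0 0 -10 0; 0 0 0 0 0 -30 0; 0 0 0 0 0 -50 0; 0 0 0 0 0 -50 0; 0 0 0.12 0 0 0 0")

```text
time_s: 21.75
eef_pos: [0.5213, 0.2243, 0.1307]
eef_rot: [-0.001, 0.998, 0.059, 0.005]
wrist_force: [0.1, -0.3, -0.9]
opening: 0.331
grasp_force: 59.2
```

Call:
servo_tool(commands="0 0 0.123 0 0 0 0; 0 0 0 0 0 0 0")

```text
time_s: 22.0
eef_pos: [0.5177, 0.2235, 0.1254]
eef_rot: [-0.0, 1.0, -0.001, -0.0]
wrist_force: [-0.1, -0.1, 0.5]
opening: 0.331
grasp_force: 59.2
```

```bash
python3 - <<'E'
from h import *
to(.624,-.031,.0,np.pi/2);print(get_obs()['opening'],get_obs()['grasp_force'])
E
```

```text
pos [0.5177 0.2235 0.1254] yaw of y -1.572 tilt [-0.  0. -1.]
shift [106.6 254.4 125.4]
wz -0.001 q6 1.77
shift after turn [106.3 254.5 125.4]
0.3312869805233527 59.21557366847992
```

Call:
servo_tool(commands="0 0 0 21 51 0 0; 0 0 0 21 51 0 0; 0 0 0 21 51 0 0; 0 0 0 21 51 0 0; 0 0 0 22.5 50.5 0 0")

```text
time_s: 22.62
eef_pos: [0.6241, -0.0328, 0.125]
eef_rot: [-0.0, 1.0, 0.0, -0.0]
wrist_force: [-0.1, 0.5, -0.7]
opening: 0.331
grasp_force: 59.3
```

Call:
servo_tool(commands="0 0 0 0 0 50 0; 0 0 0 0 0 50 0; 0 0 0 0 0 30 0; 0 0 0 0 0 12 0; 0 0 0 0 0 5 0")

```text
time_s: 23.25
eef_pos: [0.6241, -0.0312, -0.0219]
eef_rot: [-0.0, 1.0, -0.0, -0.0]
wrist_force: [0.2, -0.6, 0.6]
opening: 0.328
grasp_force: 59.3
```

Call:
servo_tool(commands="0 0 0 0 0 0 0; 0 0 0 0 0 0 0.36; 0 0 0 0 0 0 0.45; 0 0 0 0 0 0 0.6; 0 0 0 0 0 0 0.6")

```text
time_s: 23.88
eef_pos: [0.6241, -0.0312, -0.0217]
eef_rot: [0.0, 1.0, -0.001, 0.0]
wrist_force: [-0.9, -0.1, -0.2]
opening: 0.6
grasp_force: 0.0
```

Call:
servo_tool(commands="0 0 0 0 0 -40 0.6; 0 0 0 0 0 -60 0.6; 0 0 0 0 0 -55 0.6; 0 0 0 0 0 0 0.6")

```text
time_s: 24.38
eef_pos: [0.6279, -0.0321, 0.1395]
eef_rot: [0.001, 1.0, -0.001, 0.005]
wrist_force: [0.3, 0.1, 0.1]
opening: 0.598
grasp_force: 0.0
```

```bash
python3 - <<'E'
from h import *
to(.524,.142,-.013,np.pi/2+.13)
E
```

```text
pos [ 0.6279 -0.0321  0.1395] yaw of y -1.573 tilt [ 0.011 -0.003 -1.   ]
shift [-105.9 -174.3  150.9]
wz -0.132 q6 1.33
shift after turn [ -82.1 -186.7  150.9]
```

Call:
servo_tool(commands="0 0 -0.132 0 0 0 0.6; 0 0 0 -20 -46 0 0.6; 0 0 0 -19 -46 0 0.6; 0 0 0 -19 -46 0 0.6; 0 0 0 -19 -46.5 0 0.6")

```text
time_s: 25.0
eef_pos: [0.5221, 0.1429, 0.132]
eef_rot: [-0.0, 0.998, 0.065, -0.001]
wrist_force: [1.3, 0.5, -0.1]
opening: 0.599
grasp_force: 0.0
```

Call:
servo_tool(commands="0 0 0 0 0 50 0.6; 0 0 0 0 0 50 0.6; 0 0 0 0 0 30 0.6; 0 0 0 0 0 16 0.6; 0 0 0 0 0 0 0.6")

```text
time_s: 25.62
eef_pos: [0.5226, 0.1416, -0.0141]
eef_rot: [-0.0, 0.998, 0.065, -0.001]
wrist_force: [-0.6, 0.2, 1.1]
opening: 0.6
grasp_force: 0.0
```

Call:
servo_tool(commands="0 0 0 0 0 0 0; 0 0 0 0 0 0 0; 0 0 0 0 0 0 0; 0 0 0 0 0 0 0; 0 0 0 0 0 0 0")

```text
time_s: 26.25
eef_pos: [0.5254, 0.1418, -0.0112]
eef_rot: [0.0, 0.998, 0.065, 0.002]
wrist_force: [0.5, -0.1, 6.7]
opening: 0.321
grasp_force: 59.9
```

Call:
servo_tool(commands="0 0 0 0 0 -20 0; 0 0 0 0 0 -50 0; 0 0 0 0 0 -50 0; 0 0 0 0 0 -20 0; 0 0 0.131 0 0 0 0")

```text
time_s: 26.88
eef_pos: [0.5255, 0.1419, 0.1302]
eef_rot: [-0.0, 1.0, -0.002, 0.003]
wrist_force: [-0.2, -0.4, -0.8]
opening: 0.325
grasp_force: 59.3
```

Call:
servo_tool(commands="0 0 0 36 34.5 0 0; 0 0 0 36 34.5 0 0; 0 0 0 36 34.5 0 0; 0 0 0 36 34.5 0 0; 0 0 0 37 34.5 0 0")

```text
time_s: 27.5
eef_pos: [0.7054, -0.0321, 0.1273]
eef_rot: [-0.0, 1.0, -0.001, 0.0]
wrist_force: [1.3, 0.2, 0.7]
opening: 0.327
grasp_force: 59.3
```

Call:
servo_tool(commands="0 0 0 0 0 50 0; 0 0 0 0 0 50 0; 0 0 0 0 0 30 0; 0 0 0 0 0 12 0; 0 0 0 0 0 4 0")

```text
time_s: 28.12
eef_pos: [0.7047, -0.0309, -0.0187]
eef_rot: [0.0, 1.0, -0.001, 0.0]
wrist_force: [0.3, -0.7, 0.2]
opening: 0.327
grasp_force: 59.3
```

Call:
servo_tool(commands="0 0 0 0 0 0 0; 0 0 0 0 0 0 0.36; 0 0 0 0 0 0 0.45; 0 0 0 0 0 0 0.6; 0 0 0 0 0 0 0.6")

```text
time_s: 28.75
eef_pos: [0.7046, -0.031, -0.0187]
eef_rot: [0.0, 1.0, -0.001, 0.0]
wrist_force: [-0.1, -0.1, -0.6]
opening: 0.599
grasp_force: 0.0
```

Call:
servo_tool(commands="0 0 0 0 0 -40 0.6; 0 0 0 0 0 -60 0.6; 0 0 0 -50 0 -55 0.6; 0 0 0 -60 0 0 0.6; 0 0 0 -60 0 0 0.6")

```text
time_s: 29.38
eef_pos: [0.5413, -0.0309, 0.1283]
eef_rot: [0.0, 1.0, -0.001, 0.001]
wrist_force: [-0.1, -0.1, 0.0]
opening: 0.6
grasp_force: 0.0
```

```bash
python3 - <<'E'
from h import *
im,c=snap('top','t9.png')
hsv=cv2.cvtColor(im,cv2.COLOR_BGR2HSV)
m=((hsv[...,1]<27)&(hsv[...,2]>178)|(hsv[...,0]>95)&(hsv[...,0]<130)&(hsv[...,1]>60)&(hsv[...,2]<170)).astype(np.uint8)
m[:240]=0;m[330:]=0;m[:,:345]=0;m[:,490:]=0
m=cv2.morphologyEx(m,3,np.ones((3,3)))
for k in cv2.findContours(m,0,2)[0]:
    if cv2.contourArea(k)>80:
        r=cv2.minAreaRect(k);W=np.array([ray(c,*p,.012)[:2] for p in cv2.boxPoints(r)]);e=[W[1]-W[0],W[2]-W[1]];e.sort(key=np.linalg.norm)
        print('meter',np.round(r[0],1),[np.linalg.norm(q).round(3) for q in e],W.mean(0).round(4),np.arctan2(e[1][1],e[1][0]).round(3))
print(pose()[0]);snap('wrist','w9.png')
cv2.imwrite('pics/v9.png',cv2.resize(im[120:330,150:480],None,fx=2.4,fy=2.4))
E
```

```text
meter [455.7 305.4] [np.float64(0.029), np.float64(0.066)] [ 0.385  -0.2976] -0.411
meter [411.5 292. ] [np.float64(0.028), np.float64(0.064)] [ 0.4153 -0.2045] 3.096
meter [373.9 281.8] [np.float64(0.028), np.float64(0.061)] [ 0.4387 -0.1247] -2.931
[ 0.52997818 -0.0282761   0.12362869]
```

View pics/v9.png

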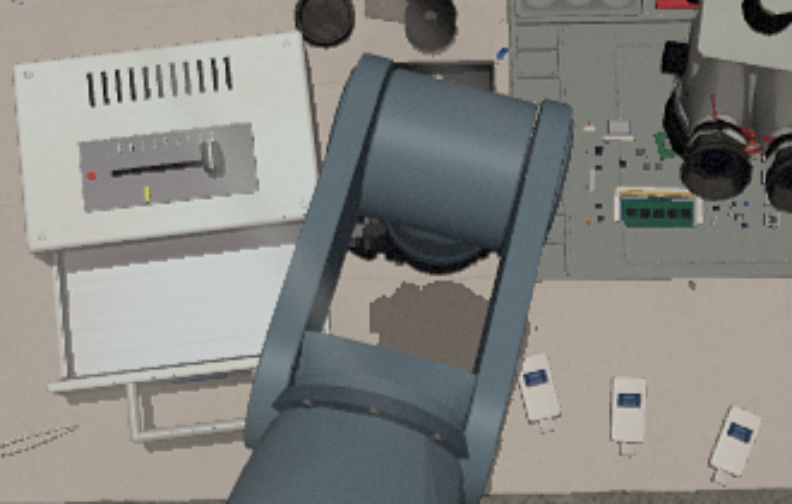

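The cured meters have left the drawer, and all three waiting meters are where they were first measured. I'll take meter 1 first.

Call:
servo_tool(commands="0 0 -0.105 -30 30 0 0.6; 0 0 -0.105 -30 30 0 0.6; 0 0 0 0 0 0 0.6; 0 0 0 0 0 0 0.6")

```text
time_s: 29.98
eef_pos: [0.4863, -0.0937, 0.1277]
eef_rot: [0.0, 0.995, 0.103, 0.001]
wrist_force: [-0.4, 0.5, 0.2]
opening: 0.597
grasp_force: 0.0
```

```bash
python3 - <<'E'
from h import *
to(.442,-.124,-.026,np.pi/2+.21)
im,c=snap('wrist','w10.png')
hsv=cv2.cvtColor(im,cv2.COLOR_BGR2HSV)
for z,p in [('m1',(.442,-.124,.012)),('m2',(.4185,-.2045,.012)),('m3',(.388,-.2985,.012))]: print(z,proj(c,p))
E
```

```text
pos [ 0.4863 -0.0937  0.1277] yaw of y -1.364 tilt [ 0.001  0.    -1.   ]
shift [-49.8  20.5 153.7]
wz -0.003 q6 0.93
shift after turn [-49.8  20.4 153.7]
m1 (np.float64(338.00392025581823), np.float64(283.3759297249411))
m2 (np.float64(415.61624787596725), np.float64(322.3638177120533))
m3 (np.float64(498.8956421494659), np.float64(367.3871991518996))
```

```bash
python3 - <<'E'
from h import *
c=load('w10.png');im=cv2.imread('pics/w10.png');hsv=cv2.cvtColor(im,cv2.COLOR_BGR2HSV)
print(hsv[283,338],hsv[250,300],hsv[270,330])
m=((hsv[...,2]>195)&(hsv[...,1]<30)).astype(np.uint8);m[:200]=0
m=cv2.morphologyEx(m,3,np.ones((9,9)))
for k in cv2.findContours(m,0,2)[0]:
    if cv2.contourArea(k)>300: 
        r=cv2.minAreaRect(k);W=np.array([ray(c,*p,.012)[:2] for p in cv2.boxPoints(r)]);e=sorted([W[1]-W[0],W[2]-W[1]],key=np.linalg.norm);print(np.round(r[0]),np.round(r[1]),[np.linalg.norm(q).round(3) for q in e],W.mean(0).round(4),np.arctan2(e[1][1],e[1][0]).round(3))
E
```

```text
[ 19  42 151] [ 17  61 133] [111  32  55]
[425. 300.] [29. 20.] [np.float64(0.019), np.float64(0.028)] [ 0.4423 -0.2066] -1.84
[ 55. 217.] [111.  10.] [np.float64(0.009), np.float64(0.094)] [0.4523 0.1287] -1.468
```

Call:
servo_tool(commands="0 0 0 -25 10 20 0.6; 0 0 0 -25 10.5 30 0.6; 0 0 0 0 0 50 0.6; 0 0 0 0 0 30 0.6; 0 0 0 0 0 0 0.6")

```text
time_s: 30.65
eef_pos: [0.4395, -0.1223, -0.0047]
eef_rot: [-0.002, 0.995, 0.105, -0.002]
wrist_force: [-0.3, 0.5, 0.1]
opening: 0.602
grasp_force: 0.0
```

Call:
servo_tool(commands="0 0 0 0 0 14 0.6; 0 0 0 0 0 8 0.6; 0 0 0 0 0 0 0.6; 0 0 0 0 0 0 0; 0 0 0 0 0 0 0")

```text
time_s: 31.28
eef_pos: [0.4416, -0.1244, -0.0237]
eef_rot: [0.0, 0.995, 0.104, 0.0]
wrist_force: [-1.6, 1.0, 6.1]
opening: 0.315
grasp_force: 58.7
```

Call:
servo_tool(commands="0 0 0 0 0 0 0; 0 0 0 0 0 0 0; 0 0 0 0 0 0 0; 0 0 0 0 0 -10 0; 0 0 0 0 0 -30 0")

```text
time_s: 31.9
eef_pos: [0.4399, -0.1235, 0.0153]
eef_rot: [-0.001, 0.995, 0.104, -0.001]
wrist_force: [0.4, -0.5, -0.3]
opening: 0.311
grasp_force: 59.1
```

Call:
servo_tool(commands="0 0 0 0 0 -60 0; 0 0 -0.11 0 0 -50 0; 0 0 0 0 0 0 0; 0 0 0 0 0 0 0")

```text
time_s: 32.4
eef_pos: [0.4408, -0.1239, 0.1254]
eef_rot: [0.0, 0.987, 0.158, 0.0]
wrist_force: [-0.1, 0.1, -0.2]
opening: 0.31
grasp_force: 59.2
```

Call:
servo_tool(commands="0 0 0.11 0 0 0 0; 0 0 0.11 0 0 0 0; 0 0 0 16 -52 0 0; 0 0 0 16 -52 0 0; 0 0 0 16 -52 0 0")

```text
time_s: 33.02
eef_pos: [0.4721, 0.0375, 0.1234]
eef_rot: [-0.0, 0.999, 0.049, -0.002]
wrist_force: [1.7, -1.3, -0.9]
opening: 0.313
grasp_force: 59.2
```

Call:
servo_tool(commands="0 0 0 16 -52 0 0; 0 0 0 16 -52 0 0; 0 0 0 16 -52 0 0; 0 0 0 16 -51 0 0; 0 0 0 0 0 0 0")

```text
time_s: 33.65
eef_pos: [0.5151, 0.2511, 0.1229]
eef_rot: [0.0, 0.999, 0.051, -0.002]
wrist_force: [0.2, -0.7, -0.2]
opening: 0.315
grasp_force: 59.3
```

```bash
python3 - <<'E'
from h import *
to(.517,.248,-.006,np.pi/2+.098);o=get_obs();print(o['opening'],o['grasp_force'])
E
```

```text
pos [0.5151 0.2511 0.1229] yaw of y -1.468 tilt [-0.004 -0.    -1.   ]
shift [  2.    3.3 128.9]
wz 0.004 q6 1.71
shift after turn [  2.    3.3 128.9]
0.3147673551209183 59.25980430096388
```

Call:
servo_tool(commands="0 0 0 1 1.5 50 0; 0 0 0 0 0 40 0; 0 0 0 0 0 20 0; 0 0 0 0 0 15 0; 0 0 0 0 0 0 0")

```text
time_s: 34.28
eef_pos: [0.5175, 0.2464, -0.0003]
eef_rot: [0.0, 0.999, 0.049, -0.001]
wrist_force: [0.1, 0.5, 0.3]
opening: 0.311
grasp_force: 59.3
```

Call:
servo_tool(commands="0 0 0 0 0 5 0; 0 0 0 0 0 0 0; 0 0 0 0 0 0 0.4; 0 0 0 0 0 0 0.6; 0 0 0 0 0 0 0.6")

```text
time_s: 34.9
eef_pos: [0.518, 0.2469, -0.0044]
eef_rot: [-0.0, 0.999, 0.049, 0.0]
wrist_force: [-0.2, -0.0, -0.9]
opening: 0.598
grasp_force: 0.0
```

Call:
servo_tool(commands="0 0 0 0 0 -40 0.6; 0 0 0 0 0 -50 0.6; 0 0 0 0 0 -50 0.6; 0 0 0 0 0 0 0.6; 0 0 0 0 0 0 0.6")

```text
time_s: 35.52
eef_pos: [0.5174, 0.2467, 0.135]
eef_rot: [0.0, 0.999, 0.049, -0.0]
wrist_force: [-0.3, 0.3, 0.0]
opening: 0.6
grasp_force: 0.0
```

```bash
cat > det.py <<'E'
from h import *
def det(f):
    im,c=snap('top',f);hsv=cv2.cvtColor(im,cv2.COLOR_BGR2HSV)
    m=((hsv[...,1]<27)&(hsv[...,2]>178)|(hsv[...,0]>95)&(hsv[...,0]<130)&(hsv[...,1]>60)&(hsv[...,2]<170)).astype(np.uint8)
    m[:240]=0;m[330:]=0;m[:,:345]=0;m[:,490:]=0
    m=cv2.morphologyEx(m,3,np.ones((3,3)))
    for k in cv2.findContours(m,0,2)[0]:
      if cv2.contourArea(k)>80:
        r=cv2.minAreaRect(k);W=np.array([ray(c,*p,.012)[:2] for p in cv2.boxPoints(r)]);e=[W[1]-W[0],W[2]-W[1]];e.sort(key=np.linalg.norm)
        print('meter',np.round(r[0],1),[np.linalg.norm(q).round(3) for q in e],W.mean(0).round(4),np.arctan2(e[1][1],e[1][0]).round(3))
E
python3 - <<'E'
from det import *
det('t11.png'); to(.418,-.2045,-.022,np.pi/2-.045)
E
```

```text
meter [455.7 305.4] [np.float64(0.029), np.float64(0.066)] [ 0.385  -0.2976] -0.411
meter [411.5 292.5] [np.float64(0.028), np.float64(0.066)] [ 0.4142 -0.2045] 3.096
pos [0.5168 0.2465 0.134 ] yaw of y -1.472 tilt [-0.002 -0.001 -1.   ]
shift [-142.5  439.   156.5]
wz 0.144 q6 1.71
shift after turn [-78.1 454.9 156.5]
```

Call:
servo_tool(commands="0 0 0.144 0 0 0 0.6; 0 0 0 -10 57 0 0.6; 0 0 0 -10 57 0 0.6; 0 0 0 -10 57 0 0.6; 0 0 0 -10 57 0 0.6")

```text
time_s: 36.2
eef_pos: [0.4657, 0.0195, 0.1336]
eef_rot: [-0.0, 1.0, -0.022, -0.002]
wrist_force: [0.9, -0.5, 0.7]
opening: 0.599
grasp_force: 0.0
```

Call:
servo_tool(commands="0 0 0 -10 57 0 0.6; 0 0 0 -10 57 0 0.6; 0 0 0 -10 57 0 0.6; 0 0 0 -8 56 0 0.6; 0 0 0 0 0 20 0.6")

```text
time_s: 36.83
eef_pos: [0.4188, -0.2083, 0.115]
eef_rot: [0.001, 1.0, -0.025, 0.0]
wrist_force: [-0.5, 0.7, 0.1]
opening: 0.602
grasp_force: 0.0
```

Call:
servo_tool(commands="0 0 0 0 0 40 0.6; 0 0 0 0 0 40 0.6; 0 0 0 0 0 30 0.6; 0 0 0 0 0 0 0.6; 0 0 0 0 0 0 0.6")

```text
time_s: 37.45
eef_pos: [0.4193, -0.2042, 0.0055]
eef_rot: [-0.0, 1.0, -0.023, -0.0]
wrist_force: [0.1, -0.8, 0.3]
opening: 0.6
grasp_force: 0.0
```

```bash
python3 - <<'E'
from h import *
to(.418,-.2045,-.025,np.pi/2-.045)
E
```

```text
pos [ 0.4193 -0.2042  0.0055] yaw of y -1.616 tilt [-0.  0. -1.]
shift [-1.3  0.4 30.5]
wz -0.0 q6 0.91
shift after turn [-1.3  0.4 30.5]
```

Call:
servo_tool(commands="0 0 0 0 0 20 0.6; 0 0 0 0 0 10.5 0.6; 0 0 0 0 0 0 0.6; 0 0 0 0 0 0 0; 0 0 0 0 0 0 0")

```text
time_s: 38.08
eef_pos: [0.4199, -0.2047, -0.024]
eef_rot: [0.0, 1.0, -0.023, 0.0]
wrist_force: [-1.9, 1.3, 6.0]
opening: 0.31
grasp_force: 58.6
```

Call:
servo_tool(commands="0 0 0 0 0 0 0; 0 0 0 0 0 0 0; 0 0 0 0 0 0 0; 0 0 0 0 0 -10 0; 0 0 0 0 0 -30 0")

```text
time_s: 38.7
eef_pos: [0.4184, -0.2034, 0.0148]
eef_rot: [-0.001, 1.0, -0.023, -0.001]
wrist_force: [-0.7, -0.2, -0.4]
opening: 0.317
grasp_force: 59.1
```

Call:
servo_tool(commands="0 0 0 0 0 -60 0; 0 0 -0.143 0 0 -50 0; 0 0 0 20 -53.5 0 0; 0 0 0 20 -53.5 0 0; 0 0 0 20 -53.5 0 0")

```text
time_s: 39.33
eef_pos: [0.464, -0.0373, 0.1262]
eef_rot: [0.0, 0.999, 0.048, 0.001]
wrist_force: [0.9, -0.4, -0.7]
opening: 0.311
grasp_force: 59.1
```

Call:
servo_tool(commands="0 0 0 20 -53.5 0 0; 0 0 0 20 -53.5 0 0; 0 0 0 20 -53.5 0 0; 0 0 0 21.5 -54.5 0 0; 0 0 0 0 0 0 0")

```text
time_s: 39.95
eef_pos: [0.5239, 0.1871, 0.1258]
eef_rot: [-0.0, 0.999, 0.051, 0.001]
wrist_force: [0.1, -0.5, -0.5]
opening: 0.313
grasp_force: 59.2
```

Call:
servo_tool(commands="0 0 0 0 0 40 0; 0 0 0 0 0 40 0; 0 0 0 0 0 30 0; 0 0 0 0 0 0 0; 0 0 0 0 0 0 0")

```text
time_s: 40.58
eef_pos: [0.5246, 0.1829, 0.0164]
eef_rot: [-0.0, 0.999, 0.049, 0.001]
wrist_force: [-0.4, -0.3, 1.0]
opening: 0.316
grasp_force: 59.2
```

```bash
python3 - <<'E'
from h import *
to(.5235,.1833,-.0045,np.pi/2+.098)
E
```

```text
pos [0.5246 0.1829 0.0164] yaw of y -1.474 tilt [ 0.002  0.    -1.   ]
shift [-1.1 -0.5 20.9]
wz -0.001 q6 1.6
shift after turn [-1.1 -0.5 20.9]
```

Call:
servo_tool(commands="0 0 0 0 0 15 0; 0 0 0 0 0 6 0; 0 0 0 0 0 0 0; 0 0 0 0 0 0 0.4; 0 0 0 0 0 0 0.6")

```text
time_s: 41.2
eef_pos: [0.5238, 0.1834, -0.0058]
eef_rot: [-0.0, 0.999, 0.049, 0.0]
wrist_force: [-0.4, 0.3, -0.2]
opening: 0.595
grasp_force: 0.0
```

Call:
servo_tool(commands="0 0 0 0 0 0 0.6; 0 0 0 0 0 -40 0.6; 0 0 0 0 0 -50 0.6; 0 0 0 0 0 -50 0.6; 0 0 0 0 0 0 0.6")

```text
time_s: 41.82
eef_pos: [0.5271, 0.1839, 0.1391]
eef_rot: [-0.0, 0.999, 0.049, 0.005]
wrist_force: [0.1, 0.0, -1.2]
opening: 0.598
grasp_force: 0.0
```

```bash
python3 - <<'E'
from det import *
det('t12.png'); to(.388,-.299,-.025,np.pi/2-.42)
E
```

```text
meter [455.6 305.6] [np.float64(0.029), np.float64(0.069)] [ 0.3845 -0.2974] -0.432
pos [0.5252 0.1836 0.1363] yaw of y -1.473 tilt [ 0.005  0.001 -1.   ]
shift [-184.6  466.9  160.3]
wz 0.518 q6 1.6
shift after turn [ 70.8 497.  160.3]
```

Call:
servo_tool(commands="0 0 0.173 0 0 0 0.6; 0 0 0.173 0 0 0 0.6; 0 0 0.172 0 0 0 0.6; 0 0 0 8 55 0 0.6; 0 0 0 8 55 0 0.6")

```text
time_s: 42.5
eef_pos: [0.4915, 0.0757, 0.1319]
eef_rot: [0.0, 0.978, -0.208, -0.002]
wrist_force: [-0.1, -1.0, 0.2]
opening: 0.602
grasp_force: 0.0
```

Call:
servo_tool(commands="0 0 0 8 55 0 0.6; 0 0 0 8 55 0 0.6; 0 0 0 8 55 0 0.6; 0 0 0 8 55 0 0.6; 0 0 0 8 55 0 0.6")

```text
time_s: 43.12
eef_pos: [0.4159, -0.1919, 0.1324]
eef_rot: [-0.001, 0.978, -0.209, -0.001]
wrist_force: [1.0, -0.6, -0.5]
opening: 0.603
grasp_force: 0.0
```

Call:
servo_tool(commands="0 0 0 8 55 0 0.6; 0 0 0 8 55 10 0.6; 0 0 0 0 0 60 0.6; 0 0 0 0 0 50 0.6; 0 0 0 0 0 0 0.6")

```text
time_s: 43.75
eef_pos: [0.3835, -0.2937, 0.009]
eef_rot: [-0.004, 0.978, -0.209, -0.005]
wrist_force: [0.4, -0.3, -0.1]
opening: 0.603
grasp_force: 0.0
```

```bash
python3 - <<'E'
from h import *
to(.388,-.299,-.025,np.pi/2-.425)
E
```

```text
pos [ 0.3835 -0.2937  0.009 ] yaw of y -1.992 tilt [-0.008  0.01  -1.   ]
shift [ 6.6  3.2 33.9]
wz 0.004 q6 1.09
shift after turn [ 6.6  3.2 33.9]
```

Call:
servo_tool(commands="0 0 0 0 0 20 0.6; 0 0 0 0 0 10 0.6; 0 0 0 0 0 0 0.6; 0 0 0 0 0 0 0.6")

```text
time_s: 44.25
eef_pos: [0.3879, -0.2986, -0.015]
eef_rot: [0.001, 0.978, -0.208, 0.001]
wrist_force: [0.6, -0.3, 0.1]
opening: 0.593
grasp_force: 0.0
```

Call:
servo_tool(commands="0 0 0 0 0 10 0.6; 0 0 0 0 0 0 0; 0 0 0 0 0 0 0; 0 0 0 0 0 0 0; 0 0 0 0 0 0 0")

```text
time_s: 44.88
eef_pos: [0.3873, -0.298, -0.0262]
eef_rot: [-0.0, 0.978, -0.209, -0.0]
wrist_force: [-0.4, -0.2, -0.1]
opening: 0.323
grasp_force: 59.1
```

Call:
servo_tool(commands="0 0 0 0 0 0 0; 0 0 0 0 0 -10 0; 0 0 0 0 0 -30 0; 0 0 0 0 0 -60 0; 0 0 -0.173 0 0 -50 0")

```text
time_s: 45.5
eef_pos: [0.3874, -0.2982, 0.1265]
eef_rot: [0.0, 0.993, -0.121, 0.0]
wrist_force: [0.8, -0.3, -0.3]
opening: 0.323
grasp_force: 59.3
```

Call:
servo_tool(commands="0 0 -0.173 0 0 0 0; 0 0 -0.173 0 0 0 0; 0 0 0 23 -50 0 0; 0 0 0 23 -50 0 0; 0 0 0 23 -50 0 0")

```text
time_s: 46.12
eef_pos: [0.4416, -0.1406, 0.1247]
eef_rot: [0.0, 0.999, 0.049, 0.001]
wrist_force: [0.6, -0.0, -0.3]
opening: 0.324
grasp_force: 59.3
```

Call:
servo_tool(commands="0 0 0 23 -50 0 0; 0 0 0 23 -50 0 0; 0 0 0 23 -50 0 0; 0 0 0 22 -50 0 0; 0 0 0 22 -51 0 0")

```text
time_s: 46.75
eef_pos: [0.5294, 0.1208, 0.1248]
eef_rot: [0.0, 0.999, 0.049, 0.001]
wrist_force: [0.6, 0.5, 0.1]
opening: 0.323
grasp_force: 59.3
```

Call:
servo_tool(commands="0 0 0 0 0 0 0; 0 0 0 0 0 40 0; 0 0 0 0 0 40 0; 0 0 0 0 0 30 0; 0 0 0 0 0 0 0")

```text
time_s: 47.38
eef_pos: [0.5263, 0.1181, 0.012]
eef_rot: [-0.0, 0.999, 0.049, -0.003]
wrist_force: [-0.1, -0.6, 0.2]
opening: 0.322
grasp_force: 59.4
```

```bash
python3 - <<'E'
from h import *
o=get_obs();print(o['opening'],o['grasp_force']);to(.5299,.1186,-.005,np.pi/2+.098)
E
```

```text
0.32212970306993144 59.379581809043884
pos [0.5263 0.1181 0.012 ] yaw of y -1.473 tilt [-0.005 -0.    -1.   ]
shift [ 3.7 -0.1 16.9]
wz -0.0 q6 1.47
shift after turn [ 3.7 -0.1 16.9]
```

Call:
servo_tool(commands="0 0 0 0 0 14 0; 0 0 0 0 0 8 0; 0 0 0 0 0 0 0; 0 0 0 0 0 0 0.4; 0 0 0 0 0 0 0.6")

```text
time_s: 48.0
eef_pos: [0.5294, 0.1191, -0.0076]
eef_rot: [0.0, 0.999, 0.049, 0.001]
wrist_force: [0.9, 0.2, 0.2]
opening: 0.589
grasp_force: 0.0
```

Call:
servo_tool(commands="0 0 0 0 0 0 0.6; 0 0 0 0 0 -40 0.6; 0 0 0 0 0 -60 0.6; 0 0 0 -50 0 -60 0.6; 0 0 0 -50 0 -40 0.6")

```text
time_s: 48.62
eef_pos: [0.4406, 0.1101, 0.1813]
eef_rot: [0.0, 0.999, 0.049, 0.001]
wrist_force: [0.4, -1.0, 0.6]
opening: 0.598
grasp_force: 0.0
```

Call:
servo_tool(commands="0 0 0 -20 -30 0 0.4; 0 0 0 0 0 0 0.4; 0 0 0 0 0 0 0.4")

```text
time_s: 49.0
eef_pos: [0.4179, 0.138, 0.1789]
eef_rot: [0.0, 0.999, 0.05, 0.0]
wrist_force: [0.8, 0.4, -0.3]
opening: 0.398
grasp_force: 0.0
```

```bash
python3 - <<'E'
from det import *
print(pose()[0]);det('t13.png'); im,c=snap('wrist','w13.png'); im2=cv2.imread('pics/t13.png')
cv2.imwrite('pics/v13.png',np.hstack([im[:400],im2[130:290,290:354].repeat(2,0).repeat(2,1)[:320].tolist()+np.zeros((80,128,3)).tolist() if 0 else np.vstack([im2[130:290,295:359].repeat(2,0).repeat(2,1),np.zeros((80,128,3),np.uint8)])]))
E
```

```text
[0.41792167 0.13797639 0.17894621]
```

View pics/v13.png

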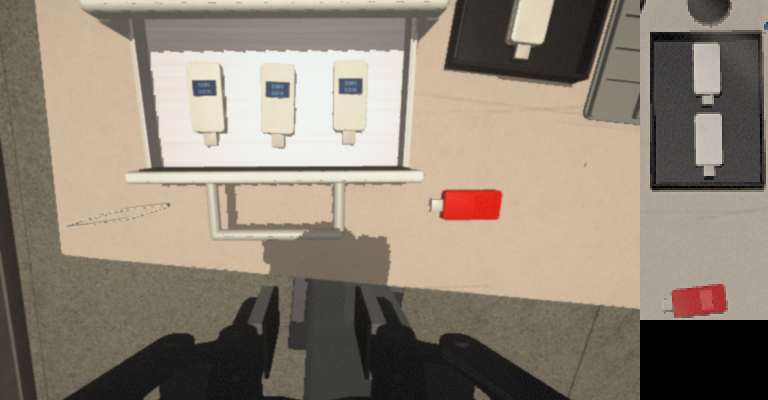

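All three waiting meters lie flat and apart in the drawer, at (206,95), (278,97) and (350,93). Both cured meters are in the tray. Next I push the handle bar shut.

Call:
servo_tool(commands="0 0 0 -45 -34 0 0; 0 0 0 0 0 50 0; 0 0 0 0 0 50 0; 0 0 0 0 0 0 0; 0 0 0 0 0 0 0")

```text
time_s: 49.72
eef_pos: [0.3707, 0.1674, 0.08]
eef_rot: [-0.0, 0.999, 0.049, 0.0]
wrist_force: [0.0, 1.1, -1.1]
opening: 0.002
grasp_force: 0.0
```

```bash
python3 - <<'E'
from h import *
to(.372,.167,.008,np.pi/2+.098)
c=load('w13.png');a=ray(c,213,235,.056);b=ray(c,341,235,.056);print(a,b,(a+b)/2)
E
```

```text
pos [0.3707 0.1674 0.08  ] yaw of y -1.473 tilt [ 0.001  0.    -1.   ]
shift [ 1.2  0.5 72. ]
wz 0.0 q6 1.6
shift after turn [ 1.2  0.5 72. ]
[0.403211   0.22878752 0.056     ] [0.41441986 0.1143867  0.056     ] [0.40881543 0.17158711 0.056     ]
```

Call:
servo_tool(commands="0 0 0 0 0 50 0; 0 0 0 0 0 22 0; 0 0 0 0 0 0 0; 0 0 0 10 0 0 0; 0 0 0 6 0 0 0")

```text
time_s: 50.35
eef_pos: [0.3884, 0.1694, 0.0088]
eef_rot: [-0.0, 0.999, 0.049, 0.002]
wrist_force: [0.4, -0.4, 0.1]
opening: 0.002
grasp_force: 0.0
```

Call:
servo_tool(commands="0 0 0 5 0 0 0; 0 0 0 7 0 0 0; 0 0 0 10 0 0 0; 0 0 0 12 0 0 0; 0 0 0 12 0 0 0")

```text
time_s: 50.98
eef_pos: [0.4318, 0.1739, 0.0068]
eef_rot: [-0.0, 0.999, 0.049, -0.0]
wrist_force: [-2.4, 0.6, 0.8]
opening: 0.002
grasp_force: 1.3
```

Call:
servo_tool(commands="0 0 0 12 0 0 0; 0 0 0 12 0 0 0; 0 0 0 12 0 0 0; 0 0 0 10 0 0 0; 0 0 0 8 0 0 0")

```text
time_s: 51.6
eef_pos: [0.4854, 0.179, 0.0068]
eef_rot: [0.0, 0.999, 0.049, -0.0]
wrist_force: [-3.3, 1.1, 0.3]
opening: 0.0
grasp_force: 1.2
```

Call:
servo_tool(commands="0 0 0 6 0 0 0; 0 0 0 4 0 0 0; 0 0 0 3 0 0 0; 0 0 0 0 0 0 0")

```text
time_s: 52.1
eef_pos: [0.4984, 0.1801, 0.007]
eef_rot: [0.0, 0.999, 0.049, 0.0]
wrist_force: [-1.1, -0.7, 0.1]
opening: -0.002
grasp_force: 0.3
```

Call:
servo_tool(commands="0 0 0 3 0 0 0; 0 0 0 2 0 0 0; 0 0 0 0 0 0 0")

```text
time_s: 52.48
eef_pos: [0.5029, 0.1806, 0.007]
eef_rot: [0.0, 0.999, 0.049, -0.0]
wrist_force: [-2.3, 0.2, 1.9]
opening: -0.001
grasp_force: 1.3
```

Still moving, so I keep pushing in small steps until it stops.

Call:
servo_tool(commands="0 0 0 2 0 0 0; 0 0 0 0 0 0 0")

```text
time_s: 52.72
eef_pos: [0.5028, 0.1807, 0.0066]
eef_rot: [0.0, 0.999, 0.05, -0.002]
wrist_force: [-8.3, -1.2, 7.1]
opening: 0.002
grasp_force: 4.6
```

Call:
servo_tool(commands="0 0 0 2 0 0 0; 0 0 0 0 0 0 0")

```text
time_s: 52.98
eef_pos: [0.5027, 0.1808, 0.0063]
eef_rot: [0.0, 0.999, 0.05, -0.004]
wrist_force: [-14.3, -2.6, 11.1]
opening: 0.002
grasp_force: 7.6
```

Call:
servo_tool(commands="0 0 0 2 0 0 0; 0 0 0 0 0 0 0")

```text
time_s: 53.22
eef_pos: [0.5026, 0.1808, 0.0059]
eef_rot: [0.001, 0.999, 0.05, -0.006]
wrist_force: [-20.8, -4.4, 17.7]
opening: -0.003
grasp_force: 10.9
```

Call:
servo_tool(commands="0 0 0 -14 0 0 0; 0 0 0 -10 0 0 0; 0 0 0 0 0 -60 0; 0 0 0 0 0 -60 0.5; 0 0 0 0 0 0 0.5")

```text
time_s: 53.85
eef_pos: [0.4896, 0.1796, 0.1328]
eef_rot: [-0.0, 0.999, 0.049, 0.006]
wrist_force: [0.2, -0.3, -0.7]
opening: 0.417
grasp_force: 0.0
```

Call:
servo_tool(commands="0 0 0 0 0 0 0.5; 0 0 0 0 0 0 0.5")

```text
time_s: 54.1
eef_pos: [0.4837, 0.1788, 0.1253]
eef_rot: [0.0, 0.999, 0.049, -0.001]
wrist_force: [-0.3, -0.3, -1.0]
opening: 0.499
grasp_force: 0.0
```

```bash
python3 - <<'E'
from h import *
to(.6386,.1561,.060,np.pi/2+.098)
E
```

```text
pos [0.4837 0.1788 0.1253] yaw of y -1.472 tilt [-0.003 -0.    -1.   ]
shift [152.1  37.8  64.9]
wz 0.001 q6 1.6
shift after turn [152.1  37.7  64.9]
```

Call:
servo_tool(commands="0 0 0 50 12 0 0.5; 0 0 0 50 13 0 0.5; 0 0 0 52 13 0 0.5; 0 0 0 0 0 0 0.5; 0 0 0 0 0 35 0.5")

```text
time_s: 54.72
eef_pos: [0.6415, 0.1561, 0.0924]
eef_rot: [-0.0, 0.999, 0.049, 0.002]
wrist_force: [-0.3, -0.3, 0.0]
opening: 0.503
grasp_force: 0.0
```

Call:
servo_tool(commands="0 0 0 0 0 20 0.5; 0 0 0 0 0 8 0.5; 0 0 0 0 0 0 0.5; 0 0 0 0 0 0 0; 0 0 0 0 0 0 0")

```text
time_s: 55.35
eef_pos: [0.6408, 0.1563, 0.0656]
eef_rot: [-0.0, 0.999, 0.049, 0.001]
wrist_force: [-1.0, 2.0, 3.0]
opening: 0.169
grasp_force: 60.4
```

Call:
servo_tool(commands="0 0 0 0 0 0 0; 0 0 0 0 0 0 0; 0 0 0 0 0 0 0")

```text
time_s: 55.72
eef_pos: [0.6409, 0.1563, 0.0656]
eef_rot: [-0.0, 0.999, 0.049, 0.001]
wrist_force: [-1.6, -0.4, 6.0]
opening: 0.168
grasp_force: 60.9
```

```bash
python3 - <<'E'
from h import *
to(.6329,.2158,.060,np.pi/2+.095)
E
```

```text
pos [0.6409 0.1563 0.0656] yaw of y -1.472 tilt [ 0.002  0.    -1.   ]
shift [ -2.1 -60.    5.6]
wz 0.004 q6 1.53
shift after turn [ -2.3 -60.    5.6]
```

Gripped at the off stop, so I slide it 60 mm up.

Call:
servo_tool(commands="0 0 0 0 -10 0 0; 0 0 0 0 -15 0 0; 0 0 0 0 -15 0 0; 0 0 0 0 -12 0 0; 0 0 0 0 -8 0 0")

```text
time_s: 56.35
eef_pos: [0.6347, 0.2161, 0.0656]
eef_rot: [0.0, 0.999, 0.05, 0.001]
wrist_force: [-2.0, -2.5, 7.1]
opening: 0.169
grasp_force: 61.1
```

Call:
servo_tool(commands="0 0 0 0 0 0 0; 0 0 0 0 0 0 0")

```text
time_s: 56.6
eef_pos: [0.6346, 0.2166, 0.0656]
eef_rot: [-0.0, 0.999, 0.05, 0.001]
wrist_force: [-2.3, 1.3, 6.3]
opening: 0.168
grasp_force: 61.1
```

Call:
servo_tool(commands="0 0 0 0 0 0 0.25; 0 0 0 0 0 0 0.5; 0 0 0 0 0 0 0.5; 0 0 0 0 0 -50 0.5; 0 0 0 -20 0 -60 0.5")

```text
time_s: 57.22
eef_pos: [0.6138, 0.2134, 0.1727]
eef_rot: [0.0, 0.999, 0.049, -0.001]
wrist_force: [1.1, -0.6, 1.0]
opening: 0.503
grasp_force: 0.0
```

Call:
servo_tool(commands="0 0 0 -50 0 -30 0.5; 0 0 0 -50 0 0 0.5; 0 0 0 0 0 0 0.5; 0 0 0 0 0 0 0.5")

```text
time_s: 57.72
eef_pos: [0.5156, 0.204, 0.2037]
eef_rot: [-0.0, 0.999, 0.049, 0.001]
wrist_force: [0.1, 0.6, -0.2]
opening: 0.498
grasp_force: 0.0
```

```bash
python3 - <<'E'
from h import *
im,c=snap('wrist','w14.png');print(pose()[0]);cv2.imwrite('pics/v14.png',im)
E
```

```text
[0.51599474 0.20399256 0.20352145]
```

View pics/v14.png

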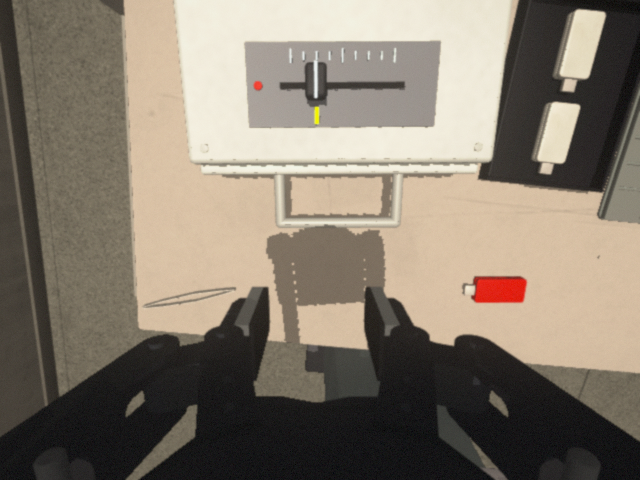

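The cap at (316,80) lines up with the yellow tick at (317,115). The drawer is shut and both cured meters are in the tray, so I'm handing in.

```bash
python3 -c "
from bench import *
print(hand_in())"
```

```text
the job is handed in; nothing more can be done
None
```

The batch is changed and handed in: both cured meters are in the parts tray, the three waiting meters lie flat and apart in the drawer, the drawer is shut, and the fader, off until then, is on the yellow mark (57.7 s on the clock).

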